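# Feel for the wagon in the stock box and weigh it

### The arm

A 7-joint arm with a two-finger parallel gripper is mounted at the origin on the work surface. World frame = base frame: x ahead of the robot, y to its left, z up, the work surface at z = 0. Lengths are in m, angles in rad, forces in N, time in s.
With the tool pointing down it reaches from about 0.35 to 0.9 m from the base axis. Payload 8.1 kg.
Tool frame: the origin (TCP) lies on the centre line of the jaws, within the pads' length; the fingertips stand 14 mm ahead of it and the grasp point (between the pads) lies 5 mm behind it (arm.tip_reach is the distance from the TCP to the fingertips, in m); z points along the fingers, y is the direction in which the jaws open and shut (so a half turn about z gives the same grasp; the last joint's range is limited). The gripper opens to 92 mm and grips with 3 to 60 N. Pads are 19 mm wide; open, the fingers measure 130 mm over their backs; the gripper's body (75 mm by 190 mm) begins 47 mm behind the grasp point.
Start: joints at [1.051, 0.434, 0.025, 1.573, -0.012, 1.134, -0.075], TCP at [0.253, -0.572, 0.213] pointing down, gripper open.
Joint ranges: [-2.62, 2.62], [-0.44, 2.09], [-1.27, 1.32], [0.08, 2.57], [-1.32, 4.46], [0.12, 2], [-2.74, 2.74]. Speed limits (rad/s): [2.22, 2.22, 3.01, 3.01, 3.14, 3.14, 3.14].

### API

Orientations are given as a rotation vector (axis times angle).
In Python, from cell import sensors, vision, arm, nets gives the robot as it stands.
- The arm moves only by the shell command python3 -m handwheel 'ROWS' [FORCE]. ROWS is JSON, a list of rows, each an object of numbers: "tx", "ty", "tz": the shift along the tool's x, y, z in cm; "wx", "wy", "wz": the turn, a rotation vector about the tool's x, y, z in degrees; "claw": the opening, from 0 (shut) to 1 (fully open). A call has 1 to 12 rows; each row is the pose to reach, as a shift and turn from the pose commanded when the call began, along the tool's axes at that moment; what a row does not reach only later rows make up. A row lasts 1/12 s, in which the tool goes at most 41.7 mm and 7.16 degrees, less where a joint would pass 70% of its speed; a pose out of reach is approached as far as the arm can. A call with a gripper value outside its range is refused whole. The fingers move at their own pace and stop on an object; FORCE is the grip in N (left out, the last holds). Time passes only in rows, so rows that repeat a pose let the fingers close. It gives the time, the measured TCP pose, the force and the opening at its end, in the units of the state.
- sensors.observe(): the state, without advancing time (a new reading comes with each control period).
- vision.get_image(name): name is "scene" or "top"; returns (picture, depth): 480x640x3 uint8, blue, green, red; 480x640 float32, m along the optical axis (not along the pixel's ray), 0 where there is no reading.
- vision.camera_model(name): a dict with "K" (3x3 intrinsics, pixels), "xyz" and "attitude" of the camera in the world. Camera axes: x right, y down, z forward; pixel columns grow to the right and rows downward; lengths in m; the calibration is good to about 2 mm. A picture is of the moment at which its call begins. camera_model takes no time and is no camera call.
- arm.sign_off(): hands the job in, once; it reports no verdict.
Trained networks look in the newest picture that a camera, given by its name, has taken for a name from the list of things; names that differ only in an ending like _2 or _b are one class to them, and where a whole thing is asked for, a point or a joint stands for the part that bears it (a point fixed in the world has none). Each returns a list of dicts, best first, with "score" (0 to 1); they miss things now and then, are a little off and sometimes report something else, mostly with a low value. They report only what shows in the picture. A call takes as long as a camera call.
- nets.cut_out(label, camera): "region" (480x640 bool, what is visible of it) and "uv" ([column, row] in pixels, amid what is visible of it).
The state is a dict: "clock": time; "joints": joint angles; "dq": joint speeds; "joint_efforts": joint torques, N m; "position": TCP position; "ee_rot": TCP orientation; "force": force on the tool from outside, world axes, zero at the start; "ft_torque": the same for the moment, N m; "width": opening from 0.0 (shut) to 1.0 (fully open).
Only numpy, scipy, OpenCV 4.12 (cv2) and the standard library are available. Lean on these libraries where they do the work, as an engineer would, in place of code of your own. Each camera call takes 0.05 s, during which the arm holds its last target.

### The job

Drop the yellow front of the green stock box, feel about inside for the model wagon hidden under its hood and bring it out. Set it down in front of the box so that you can take it again squarely from above, then lower it gently, wheels down, between the end stops of the weighing cradle so that the weighing plate carries it, and let go. Leave the front open, and the cup, glue bottle and jar where they stand.

Things in the scene. Friction and masses are not known exactly. Their poses are not given: they have to be found in the camera images.
- bin: Green opaque stock box, fixed, 364 mm wide (y), 206 mm high, on the robot's left at some yaw near 90 degrees. Origin on the bench under the middle of the wagon bay; -x side is the open mouth, turned to the robot's right. Walls 6 mm; inside y -176 to +176; back wall's inner face x +62. Hood and side walls start at x -86; hood underside 200, top 206 mm above the bench. No front but the lid.
- bin_floor (a point): Centre of the box's floor, 6 mm above the bench, above the box's origin, same axes. ONE untracked loose wagon stands on the floor: its length along x (within 4 degrees), its centre at x 0 within 5 mm, y anywhere from -60 to +60. 1 to 4 N slide it. In front of it a floor rib at x -65 to -59, 12 mm high, full width. Hood: reach in with the hand leaning 35-45 degrees out of the mouth.
- mouth (a point): Middle of the hood's lower front edge, x -86, 200 mm above the bench, axes as the box. The hidden wagon: near-black box wagon in a black-lined box, 110 mm long, 36 wide, 46 high, 0.27-0.35 kg, flat vertical sides, wheels down, both ends alike; grip across its 36 mm anywhere along its length.
- lid (a joint): Yellow drop-front lid, 196 mm high, 358 wide, 6 thick, hinged along its lower edge at box x -90, 8 mm above the bench. 0 = shut (upright), grows as it drops out of the mouth (box -x), 1.57 = flat in front of the mouth, a shelf 8 mm above the bench (to box x -317 with the tab). Slight friction (0.03 N m) keeps it up; drawn more than about 0.2 rad out of the mouth (box -x) it falls open by itself.
- lid_tab (a point): Middle of the top edge of the lid's black pull tab, 80 mm wide (y), 6 thick, 227 mm from the hinge line; shut, it stands 29 mm above the hood's top. Its rear face is 3 mm behind this point and free from the hood's top up: a fingertip can hook behind it over the hood and draw it to box -x. Axes as the lid's: x to the back of the box when shut.
- cradle: Weighing cradle, fixed: base 150 x 70 x 10 mm, origin under its centre on the bench, x along it. Blue end stops 52 mm wide, 90 mm high above the bench, 118 mm apart (x +-59). Cheeks at both ends (|x| 41 to 59), 44 mm high, 44 mm apart in y; middle free for fingers. Wagon goes in along x, either way round. Stops block a tilted hand: hold the wagon from above near its middle.
- plate (a joint): White weighing plate of the cradle, 108 x 30 mm, level, top 34 mm above the bench when empty. Slides down on a spring: 0 = up, 0.020 (m) = fully down, top 14 mm above the bench. It starts to sink at about 1.2 N and is fully down at 2.1 N: the wagon's whole weight, not half of it. Carry the wagon down with it; do not drop it on.
- cup: White plastic cup, 100 mm high, 74 mm across, a bystander; origin at the centre of its underside.
- glue: White glue bottle with red cap, 110 mm high, 48 mm across, a bystander; origin at the centre of its underside.
- tin: Amber glass jar, 60 mm high, 52 mm across, a bystander; origin at the centre of its underside.

How it is judged:
On the way, in this order (a step that is already met when the one before it is completed fails the run):
1. the lid of the stock box is dropped open (value of joint lid above 1.3 rad), for 0.1 s.
2. the weighing plate is borne fully down (value of joint plate above 0.018 m), for 0.2 s.
At the end, for the whole second after the job is handed in: The lid lies open (joint above 1.3 rad), the weighing plate is down by more than 18 mm under the wagon alone, no finger touches the cradle, and it stays so (value of joint lid above 1.3 rad and value of joint plate above 0.018 m and contact force between cradle and the fingers below 0.1 N).
It fails at once if the cup is moved by more than 30 mm (distance of cup from where it was at the start of the episode above 0.03 m).
It fails at once if the glue bottle is moved by more than 30 mm (distance of glue from where it was at the start of the episode above 0.03 m).
It fails at once if the jar is moved by more than 30 mm (distance of tin from where it was at the start of the episode above 0.03 m).
It fails at once if the wagon is dropped on the weighing plate (plate faster than 0.45 m/s) (velocity of joint plate above 0.45 m/s).
It also fails if it takes over 72 s, if anything falls off the work surface, if the arm or the gripper's body presses on something with over 40 N, if the wrist force passes 120 N, or if a joint passes its speed limit or range.

## Working session

There is one attempt and no reset: what is moved stays moved. The work goes in short steps, Python scripts to look and compute and a shell command to move; the robot and the scene stay as the last step left them, time stands still between calls to the robot, and variables do not carry over. Pictures are saved under pics/ and viewed, and the job is handed in when it is done.

```bash
ls; mkdir -p pics
python3 - <<'E'
from cell import sensors, vision, arm, nets
import cv2,numpy as np
print(sensors.observe())
for n in("scene","top"):
    im,d=vision.get_image(n); cv2.imwrite(f"pics/{n}0.png",im); print(vision.camera_model(n)); np.save(f"pics/{n}_d0.npy",d)
print(arm.tip_reach)
E
```

```text
pics
{'clock': 0.0, 'joints': array([ 1.05140891,  0.43520304,  0.02496012,  1.5740891 , -0.01163039,
        1.13397352, -0.07513687]), 'dq': array([-0.00115795,  0.00018246,  0.00039613, -0.00070151, -0.00024425,
        0.0001404 , -0.00112232]), 'joint_efforts': array([-3.00159363e-04, -6.67843151e+01,  9.85104404e-01, -3.14455819e+01,
       -6.04941719e-02,  4.29167377e-02,  1.46975090e-04]), 'position': array([ 0.25276829, -0.57103686,  0.2124603 ]), 'ee_rot': array([-3.07222008e+00, -6.49490176e-01,  6.58056518e-04]), 'force': array([0.54418386, 0.28273277, 0.13137257]), 'ft_torque': array([-0.0018153 , -0.02483833, -0.0254176 ]), 'width': 1.0047328804877556}
{'K': array([[514.82999818,   0.        , 307.50039888],
       [  0.        , 514.82999818, 241.78955739],
       [  0.        ,   0.        ,   1.        ]]), 'xyz': array([ 0.88858756, -0.60906846,  0.95284837]), 'attitude': array([-2.41048331, -0.60731719,  0.21093917])}
{'K': array([[511.36276816,   0.        , 320.71216324],
       [  0.        , 511.36276816, 243.76704593],
       [  0.        ,   0.        ,   1.        ]]), 'xyz': array([ 0.49092936, -0.08000083,  1.27514802]), 'attitude': array([-2.14585802,  2.19614253, -0.11926843])}
0.014
```

View pics/scene0.png

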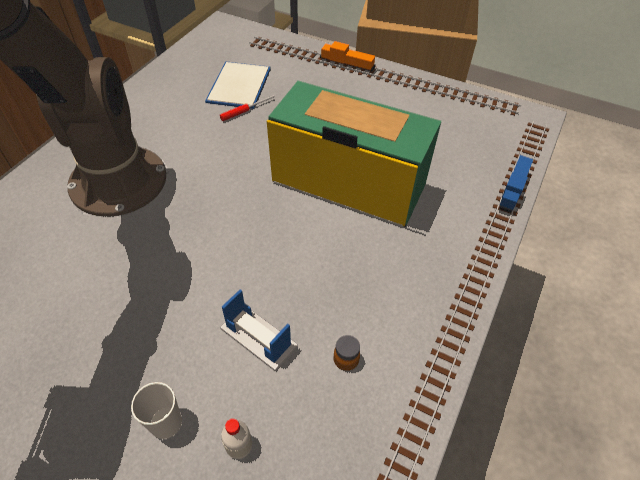

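View pics/top0.png

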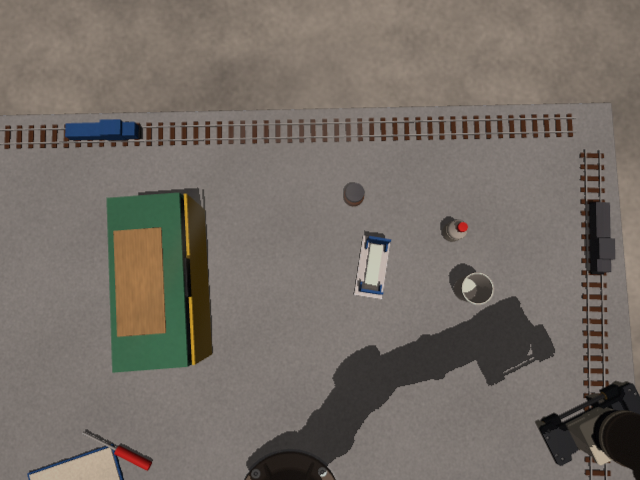

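The scene view shows the yellow front of the green box (270–440, 85–220), the cradle at (260,330), jar at (347,352), cup at (156,410) and bottle at (236,438). In the top view the lid's edge faces right at x≈190, and the cradle is at (373,267).

```bash
cat > h.py <<'E'
from cell import sensors, vision, arm, nets
import cv2,numpy as np
from scipy.spatial.transform import Rotation as R
def cloud(n,d):
    m=vision.camera_model(n);K=m["K"];v,u=np.mgrid[:480,:640]
    P=np.stack([(u-K[0,2])/K[0,0]*d,(v-K[1,2])/K[1,1]*d,d],-1)
    return P@R.from_rotvec(m["attitude"]).as_matrix().T+m["xyz"]
def proj(n,p):
    m=vision.camera_model(n);c=(np.atleast_2d(p)-m["xyz"])@R.from_rotvec(m["attitude"]).as_matrix()
    q=c@m["K"].T;return q[:,:2]/q[:,2:]
E
python3 - <<'E'
from h import *
for cam in("top","scene"):
    im,d=vision.get_image(cam);P=cloud(cam,d)
    for l in("bin","lid","lid_tab","cradle","plate","cup","glue","tin"):
        for r in nets.cut_out(l,cam)[:1]:
            g=r["region"]&(d>0);Q=P[g]
            print(cam,l,round(r["score"],2),r["uv"],g.sum(),"med",Q.__len__() and np.median(Q,0).round(4),"lo",np.percentile(Q,2,axis=0).round(3),"hi",np.percentile(Q,98,axis=0).round(3))
            if l in("bin","cradle","plate"):
                z=np.percentile(Q[:,2],80) if l!="bin" else 0.206
                S=Q[abs(Q[:,2]-z)<0.008] if l!="cradle" else Q[Q[:,2]<0.02]
                rr=cv2.minAreaRect(S[:,:2].astype(np.float32)*1000);print("  rect z",z,len(S),rr, cv2.boxPoints(rr).round(1).tolist())
E
```

```text
top bin 0.64 [155.6, 283.8] 16839 med [0.5295 0.2542 0.2061] lo [0.361 0.181 0.009] hi [0.709 0.351 0.212]
  rect z 0.206 13486 ((534.2753295898438, 270.6022644042969), (364.2367248535156, 171.14669799804688), 3.0706331729888916) [[347.79998779296875, 346.29998779296875], [357.0, 175.39999389648438], [720.7000122070312, 194.89999389648438], [711.5, 365.79998779296875]]
top lid 0.61 [196.1, 280.4] 3634 med [0.535  0.1886 0.1309] lo [0.365 0.179 0.001] hi [0.714 0.229 0.234]
top lid_tab 0.84 [197.1, 277.9] 3503 med [0.5349 0.1884 0.1346] lo [0.367 0.179 0.007] hi [0.711 0.201 0.233]
top cradle 0.62 [371.2, 265.6] 1716 med [ 0.5623 -0.2123  0.0162] lo [ 0.49  -0.251  0.004] hi [ 0.631 -0.177  0.091]
  rect z 0.036418086667578065 877 ((564.0924682617188, -216.52001953125), (72.58190155029297, 155.3188018798828), 79.76593017578125) [[481.20001220703125, -238.39999389648438], [634.0999755859375, -266.0], [647.0, -194.60000610351562], [494.1000061035156, -167.0]]
top plate 0.56 [374.5, 266.3] 529 med [ 0.5653 -0.2143  0.034 ] lo [ 0.512 -0.234  0.026] hi [ 0.614 -0.197  0.039]
  rect z 0.03
[... 1680 characters left out ...]
42  0.0325] lo [ 0.509 -0.233  0.029] hi [ 0.596 -0.195  0.036]
  rect z 0.03387555775608455 612 ((555.0375366210938, -213.3031005859375), (32.68143844604492, 96.48786163330078), 79.319580078125) [[504.6000061035156, -220.39999389648438], [599.4000244140625, -238.3000030517578], [605.5, -206.1999969482422], [510.70001220703125, -188.3000030517578]]
scene cup 0.67 [155.9, 406.9] 2076 med [ 0.4877 -0.4431  0.0591] lo [ 0.468 -0.479  0.001] hi [ 0.537 -0.412  0.1  ]
scene glue 0.55 [235.0, 437.8] 958 med [ 0.653  -0.4241  0.0717] lo [ 0.626 -0.44   0.004] hi [ 0.668 -0.398  0.11 ]
scene tin 0.96 [344.9, 355.2] 762 med [ 0.744  -0.1841  0.0564] lo [ 0.721 -0.198  0.005] hi [ 0.765 -0.154  0.061]
```

Run:
```python
from h import *
for cam in("scene","top"):
    im,d=vision.get_image(cam);P=cloud(cam,d)
    hsv=cv2.cvtColor(im,cv2.COLOR_BGR2HSV)
    yel=(hsv[...,0]>18)&(hsv[...,0]<32)&(hsv[...,1]>150)&(d>0)
    yel=cv2.erode(yel.astype(np.uint8),np.ones((3,3)))>0
    Q=P[yel]; Q=Q[(Q[:,2]>0.03)&(Q[:,2]<0.19)&(Q[:,1]>0.15)&(Q[:,1]<0.25)]
    A=np.c_[Q[:,0],np.ones(len(Q)),Q[:,2]]
    w=np.ones(len(Q),bool)
    for _ in range(5):
        c=np.linalg.lstsq(A[w],Q[w,1],rcond=None)[0]; r=Q[:,1]-A@c; w=abs(r)<0.006
    print(cam,"lid front y=%.4f*x+%.4f+%.4f z"%tuple(c),w.sum(),"xr",np.percentile(Q[w,0],[1,99]))
    gr=(hsv[...,0]>60)&(hsv[...,0]<90)&(hsv[...,1]>80)&(d>0)
    T=P[gr|((abs(P[...,2]-.206)<.006)&(P[...,1]>.15))]; T=T[abs(T[:,2]-0.206)<0.006]
    a=np.arctan(c[0]); u=np.array([np.cos(a),np.sin(a)]);n=np.array([-u[1],u[0]])
    s=T[:,:2]@u;t=T[:,:2]@n
    t0=np.array([0,c[1]+c[2]*.1])@n
    print(np.degrees(a)," s range",np.percentile(s,[.2,1,99,99.8])," t",np.percentile(t,[.2,1,99,99.8]),"t0",t0)
    # tab
    tab=(abs(P[...,2]-.22)<.015)&(P[...,1]>.15)&(P[...,1]<.24)&(hsv[...,2]<70)&(d>0)
    q=P[tab]; print("tab n",len(q), np.percentile(q[:,:2]@u,[2,98]) if len(q) else 0, np.percentile(q[:,:2]@n,[2,50,98]),np.percentile(q[:,2],[2,98]))
    # blue stops
    bl=(hsv[...,0]>100)&(hsv[...,0]<125)&(hsv[...,1]>120)&(d>0)
    q=P[bl];q=q[(abs(q[:,0]-.56)<.12)&(abs(q[:,1]+.21)<.1)&(abs(q[:,2]-.09)<.004)]
    for s in(q[q[:,0]<.56],q[q[:,0]>.56]):
        if len(s)>8: rr=cv2.minAreaRect(s[:,:2].astype(np.float32)*1000);print("stop",len(s),s.mean(0),rr)
```

```text
scene lid front y=0.0526*x+0.1637+-0.0250 z 6676 xr [0.36535948 0.71044706]
3.013375081437268  s range [0.36416426 0.36781006 0.72497749 0.72747015]  t [0.15571717 0.15712804 0.3253301  0.32761318] t0 0.16095583365155136
tab n 377 [0.50856936 0.58522056] [0.15516784 0.15800547 0.16155682] [0.20550006 0.23418162]
stop 64 [ 0.50104225 -0.20650224  0.08851443] ((501.2784729003906, -205.09530639648438), (50.307376861572266, 7.053160190582275), 79.5801010131836)
stop 64 [ 0.62310534 -0.22707186  0.08854463] ((622.946533203125, -226.71397399902344), (50.85740661621094, 5.3417181968688965), 81.16338348388672)
top lid front y=0.0518*x+0.1637+-0.0245 z 1662 xr [0.36625418 0.64864344]
2.963458759167632  s range [0.36624985 0.36898387 0.72560496 0.72865057]  t [0.15805594 0.15905583 0.32562619 0.32707689] t0 0.161035839705907
tab n 209 [0.5014139 0.6684154] [0.15728625 0.15851286 0.17290934] [0.2053337  0.23482057]
stop 46 [ 0.5016433  -0.20346123  0.09026577] ((501.5210266113281, -203.4651641845703), (48.71455383300781, 5.4262471199035645), 81.0677490234375)
stop 46 [ 0.6235901  -0.2253167   0.09008926] ((623.5081787109375, -226.18621826171875), (49.538692474365234, 5.605225086212158), 78.63910675048828)
```

```bash
cat >> h.py <<'E'
a=np.radians(3.0)
BO=np.array([.5318,.2852,0.]); BR=R.from_euler('z',93,degrees=True).as_matrix()
CO=np.array([.5624,-.2152,0.]); CY=-10.0
def bx(p): return BO+BR@np.asarray(p,float)      # box -> world
def inbox(p): return (np.asarray(p)-BO)@BR
def tool(jawyaw,lean=0):   # tool y at jawyaw (deg), z down, leaned about own y
    return R.from_euler('z',jawyaw-90,degrees=True)*R.from_euler('x',180,degrees=True)*R.identity() if False else _t(jawyaw,lean)
def _t(j,lean):
    y=np.array([np.cos(np.radians(j)),np.sin(np.radians(j)),0]);z=np.array([0,0,-1.]);x=np.cross(y,z)
    return R.from_matrix(np.stack([x,y,z],1))*R.from_euler('y',lean,degrees=True)
def plan(p,Rt,p0=None,R0=None):
    s=sensors.observe(); p0=s["position"] if p0 is None else p0; R0=R.from_rotvec(s["ee_rot"]) if R0 is None else R0
    t=R0.inv().apply(np.asarray(p)-p0)*100; w=np.degrees((R0.inv()*Rt).as_rotvec())
    print("t cm",t.round(2),"w deg",w.round(2),"rows",max(np.linalg.norm(t)/4.17,np.linalg.norm(w)/7.16).round(1))
def st():
    s=sensors.observe();r=R.from_rotvec(s["ee_rot"]).as_matrix()
    print("t",round(s["clock"],2),"p",s["position"].round(4),"box",inbox(s["position"]).round(4),"z",r[:,2].round(3),"y",r[:,1].round(3),"F",s["force"].round(2),"w",round(s["width"],3));print("q",s["joints"].round(2))
E
python3 -c "
from h import *
st()
print(bx([-.065,0,.29]),tool(3).as_matrix().round(2))
plan(bx([-.065,0,.29]),tool(3))"
```

```text
t 1.1 p [ 0.253  -0.5715  0.2133] box [-0.841   0.3233  0.2133] z [ 0. -0. -1.] y [ 0.405 -0.914  0.   ] F [-0.5  -0.85  0.36] w 1.003
q [ 1.05  0.43  0.03  1.57 -0.01  1.13 -0.08]
[0.53520184 0.22028908 0.29      ] [[-0.05  1.    0.  ]
 [ 1.    0.05  0.  ]
 [ 0.    0.   -1.  ]]
t cm [ 57.85 -60.98  -7.68] w deg [  0.     0.   -69.13] rows 20.2
```

```bash
python3 -m handwheel '[{"tx":5,"ty":-5,"tz":-7.7,"wz":-6,"claw":0},{"tx":57.85,"ty":-61,"tz":-7.7,"wz":-69.1,"claw":0},{"tx":57.85,"ty":-61,"tz":-7.7,"wz":-69.1,"claw":0},{"tx":57.85,"ty":-61,"tz":-7.7,"wz":-69.1,"claw":0},{"tx":57.85,"ty":-61,"tz":-7.7,"wz":-69.1,"claw":0},{"tx":57.85,"ty":-61,"tz":-7.7,"wz":-69.1,"claw":0},{"tx":57.85,"ty":-61,"tz":-7.7,"wz":-69.1,"claw":0},{"tx":57.85,"ty":-61,"tz":-7.7,"wz":-69.1,"claw":0},{"tx":57.85,"ty":-61,"tz":-7.7,"wz":-69.1,"claw":0},{"tx":57.85,"ty":-61,"tz":-7.7,"wz":-69.1,"claw":0},{"tx":57.85,"ty":-61,"tz":-7.7,"wz":-69.1,"claw":0},{"tx":57.85,"ty":-61,"tz":-7.7,"wz":-69.1,"claw":0}]'
python3 -c "
from h import *
st()
plan(bx([-.065,0,.29]),tool(3))"
```

```text
t 1.1 p [ 0.253  -0.5715  0.2133] box [-0.841   0.3233  0.2133] z [ 0. -0. -1.] y [ 0.405 -0.914  0.   ] F [-0.5  -0.85  0.36] w 1.003
q [ 1.05  0.43  0.03  1.57 -0.01  1.13 -0.08]
t cm [ 57.85 -60.98  -7.68] w deg [  0.     0.   -69.13] rows 20.2invalid input
```

```bash
python3 -m handwheel '[{"tx":4,"ty":-4,"tz":-7.7,"wz":-7,"claw":0}]'; echo; python3 -m handwheel '[{"tx":0,"ty":-40,"claw":0}]'
```

```text
invalid input
invalid input
```

```bash
python3 -c "
from h import *
st()
plan(bx([-.065,0,.29]),tool(3))"; python3 -m handwheel -h | head -30
```

```text
t 1.1 p [ 0.253  -0.5715  0.2133] box [-0.841   0.3233  0.2133] z [ 0. -0. -1.] y [ 0.405 -0.914  0.   ] F [-0.5  -0.85  0.36] w 1.003
q [ 1.05  0.43  0.03  1.57 -0.01  1.13 -0.08]
t cm [ 57.85 -60.98  -7.68] w deg [  0.     0.   -69.13] rows 20.2invalid input: not JSON, or not a number
```

```bash
python3 -m handwheel '[{"tx":0,"ty":0,"tz":-2,"wx":0,"wy":0,"wz":0,"claw":0.02}]'; echo; python3 -m handwheel '[{"tx":0,"ty":0,"tz":-4,"wx":0,"wy":0,"wz":0,"claw":0}]' 30
```

```text
clock: 1.18
position: [0.252, -0.5696, 0.2298]
ee_rot: [-3.068, -0.649, 0.003]
force: [0.0, -0.0, -0.6]
width: 0.968

clock: 1.27
position: [0.2518, -0.569, 0.2691]
ee_rot: [-3.065, -0.648, 0.004]
force: [-0.1, -0.6, -0.7]
width: 0.902
```

```bash
python3 -m handwheel '[{"tx":57.8,"ty":-61,"tz":-2,"wx":0,"wy":0,"wz":-69,"claw":0},{"tx":57.8,"ty":-61,"tz":-2,"wx":0,"wy":0,"wz":-69,"claw":0},{"tx":57.8,"ty":-61,"tz":-2,"wx":0,"wy":0,"wz":-69,"claw":0},{"tx":57.8,"ty":-61,"tz":-2,"wx":0,"wy":0,"wz":-69,"claw":0},{"tx":57.8,"ty":-61,"tz":-2,"wx":0,"wy":0,"wz":-69,"claw":0},{"tx":57.8,"ty":-61,"tz":-2,"wx":0,"wy":0,"wz":-69,"claw":0},{"tx":57.8,"ty":-61,"tz":-2,"wx":0,"wy":0,"wz":-69,"claw":0},{"tx":57.8,"ty":-61,"tz":-2,"wx":0,"wy":0,"wz":-69,"claw":0},{"tx":57.8,"ty":-61,"tz":-2,"wx":0,"wy":0,"wz":-69,"claw":0},{"tx":57.8,"ty":-61,"tz":-2,"wx":0,"wy":0,"wz":-69,"claw":0},{"tx":57.8,"ty":-61,"tz":-2,"wx":0,"wy":0,"wz":-69,"claw":0},{"tx":57.8,"ty":-61,"tz":-2,"wx":0,"wy":0,"wz":-69,"claw":0}]' 30
python3 -c "
from h import *
st()
plan(bx([-.065,0,.29]),tool(3))"
```

```text
clock: 2.27
position: [0.4207, -0.0987, 0.2856]
ee_rot: [2.164, 2.276, 0.0]
force: [0.6, 0.2, -0.6]
width: 0.04
t 2.27 p [ 0.4207 -0.0987  0.2856] box [-0.3775  0.131   0.2856] z [ 0.001 -0.001 -1.   ] y [0.999 0.05  0.001] F [ 0.58  0.19 -0.57] w 0.04
q [ 0.56  0.09 -0.49  1.86  0.05  1.19  0.11]
t cm [31.28 13.04 -0.46] w deg [ 0.05  0.04 -0.11] rows 8.1
```

```bash
python3 -m handwheel '[{"tx":31,"ty":13,"tz":-0.5,"wx":0,"wy":0,"wz":0,"claw":0},{"tx":31,"ty":13,"tz":-0.5,"wx":0,"wy":0,"wz":0,"claw":0},{"tx":31,"ty":13,"tz":-0.5,"wx":0,"wy":0,"wz":0,"claw":0},{"tx":31,"ty":13,"tz":-0.5,"wx":0,"wy":0,"wz":0,"claw":0},{"tx":31,"ty":13,"tz":-0.5,"wx":0,"wy":0,"wz":0,"claw":0},{"tx":31,"ty":13,"tz":-0.5,"wx":0,"wy":0,"wz":0,"claw":0},{"tx":31,"ty":13,"tz":-0.5,"wx":0,"wy":0,"wz":0,"claw":0},{"tx":31,"ty":13,"tz":-0.5,"wx":0,"wy":0,"wz":0,"claw":0},{"tx":31,"ty":13,"tz":-0.5,"wx":0,"wy":0,"wz":0,"claw":0},{"tx":31,"ty":13,"tz":-0.5,"wx":0,"wy":0,"wz":0,"claw":0},{"tx":31,"ty":13,"tz":-0.5,"wx":0,"wy":0,"wz":0,"claw":0}]'
python3 -c "
from h import *
st()
plan(bx([-.065,0,.23]),tool(3))"
```

```text
clock: 3.18
position: [0.5347, 0.2154, 0.2897]
ee_rot: [-2.164, -2.277, 0.001]
force: [-0.6, -0.8, -0.1]
width: 0.005
t 3.18 p [0.5347 0.2154 0.2897] box [-0.0699  0.0008  0.2897] z [-0.001 -0.001 -1.   ] y [ 0.999  0.051 -0.001] F [-0.62 -0.79 -0.12] w 0.005
q [-0.01  0.38 -0.65  1.54  0.24  1.31 -0.64]
t cm [0.49 0.08 5.97] w deg [-0.04  0.03 -0.09] rows 1.4
```

```bash
python3 -m handwheel '[{"tx":0.4,"ty":0,"tz":3,"wx":0,"wy":0,"wz":0,"claw":0},{"tx":0.4,"ty":0,"tz":6,"wx":0,"wy":0,"wz":0,"claw":0},{"tx":0.4,"ty":0,"tz":6,"wx":0,"wy":0,"wz":0,"claw":0},{"tx":-1,"ty":0,"tz":6,"wx":0,"wy":0,"wz":0,"claw":0},{"tx":-3,"ty":0,"tz":6,"wx":0,"wy":0,"wz":0,"claw":0},{"tx":-5,"ty":0,"tz":6,"wx":0,"wy":0,"wz":0,"claw":0},{"tx":-7,"ty":0,"tz":6,"wx":0,"wy":0,"wz":0,"claw":0},{"tx":-9,"ty":0,"tz":6,"wx":0,"wy":0,"wz":0,"claw":0},{"tx":-10,"ty":0,"tz":5,"wx":0,"wy":0,"wz":0,"claw":0},{"tx":-10,"ty":0,"tz":3,"wx":0,"wy":0,"wz":0,"claw":0},{"tx":-10,"ty":0,"tz":1,"wx":0,"wy":0,"wz":0,"claw":0},{"tx":-10,"ty":0,"tz":0,"wx":0,"wy":0,"wz":0,"claw":0}]'
python3 -c "
from h import *
st()
im,d=vision.get_image('scene'); cv2.imwrite('pics/s1.png',im)
plan(bx([-.33,.0,.25]),tool(3,40))"
```

```text
clock: 4.18
position: [0.5406, 0.1144, 0.294]
ee_rot: [2.166, 2.272, 0.004]
force: [1.2, 0.6, 0.7]
width: 0.004
t 4.18 p [0.5406 0.1144 0.294 ] box [-1.71e-01  2.00e-04  2.94e-01] z [ 0.004  0.    -1.   ] y [0.999 0.048 0.004] F [1.21 0.57 0.67] w 0.004
q [ 0.18  0.33 -0.64  1.59  0.21  1.29 -0.45]
t cm [-1.596e+01 -1.000e-02  4.490e+00] w deg [ 0.4  39.98 -0.12] rows 5.6
```

View pics/s1.png

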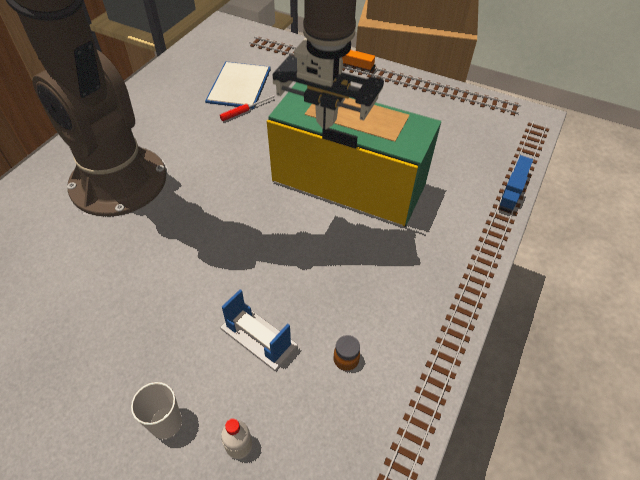

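```bash
python3 -c "
from h import *
st()
im,d=vision.get_image('top'); cv2.imwrite('pics/t2.png',im)
im,d=vision.get_image('scene'); cv2.imwrite('pics/s2.png',im)
print(proj('scene',sensors.observe()['position']))"
```

```text
t 4.23 p [0.5412 0.1151 0.2949] box [-0.1704 -0.0005  0.2949] z [ 0.006  0.001 -1.   ] y [0.999 0.048 0.006] F [ 0.6  -0.31  2.47] w 0.007
q [ 0.18  0.33 -0.64  1.59  0.21  1.29 -0.45]
[[325.99814202 130.0782314 ]]
```

View pics/t2.png

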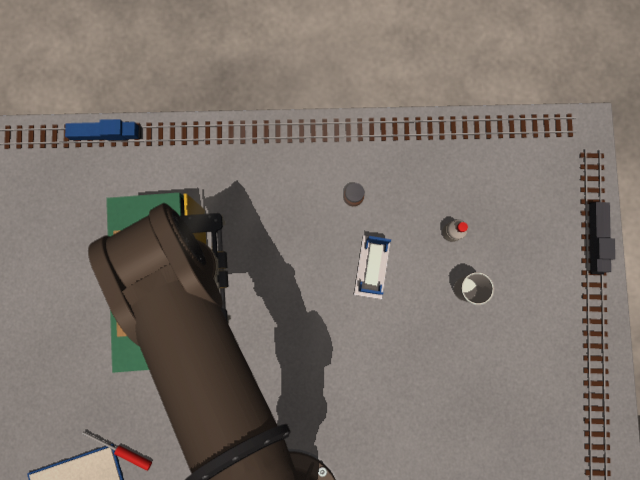

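View pics/s2.png

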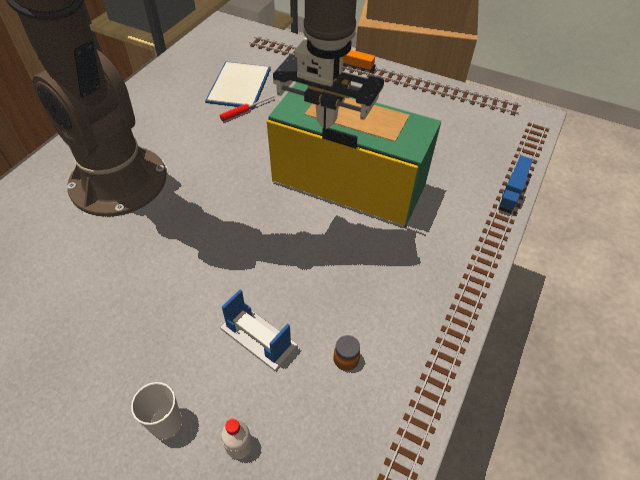

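The lid is still shut, with the tab at (340,135) unmoved, so the tip swept over the tab before it was low enough. I'll redo it in two slower stages.

```bash
python3 -m handwheel '[{"tx":4,"ty":0,"tz":0,"wx":0,"wy":0,"wz":0,"claw":0},{"tx":8,"ty":0,"tz":0,"wx":0,"wy":0,"wz":0,"claw":0},{"tx":11,"ty":0,"tz":0,"wx":0,"wy":0,"wz":0,"claw":0},{"tx":11,"ty":0,"tz":2,"wx":0,"wy":0,"wz":0,"claw":0},{"tx":11,"ty":0,"tz":4,"wx":0,"wy":0,"wz":0,"claw":0},{"tx":11,"ty":0,"tz":6,"wx":0,"wy":0,"wz":0,"claw":0},{"tx":11,"ty":0,"tz":6.8,"wx":0,"wy":0,"wz":0,"claw":0},{"tx":11,"ty":0,"tz":6.8,"wx":0,"wy":0,"wz":0,"claw":0},{"tx":11,"ty":0,"tz":6.8,"wx":0,"wy":0,"wz":0,"claw":0}]'
python3 -c "
from h import *
st()"
```

```text
clock: 5.08
position: [0.5341, 0.2253, 0.2219]
ee_rot: [-2.165, -2.276, 0.002]
force: [-0.2, -0.4, 0.2]
width: 0.004
t 5.08 p [0.5341 0.2253 0.2219] box [-0.06    0.0008  0.2219] z [-0.001 -0.    -1.   ] y [ 0.999  0.05  -0.001] F [-0.24 -0.41  0.22] w 0.004
q [-0.03  0.44 -0.65  1.63  0.28  1.17 -0.7 ]
```

```bash
python3 -m handwheel '[{"tx":-1.2,"ty":0,"tz":-0.2,"wx":0,"wy":0,"wz":0,"claw":0},{"tx":-2.4,"ty":0,"tz":-0.2,"wx":0,"wy":0,"wz":0,"claw":0},{"tx":-3.6,"ty":0,"tz":-0.2,"wx":0,"wy":0,"wz":0,"claw":0},{"tx":-4.8,"ty":0,"tz":-0.2,"wx":0,"wy":0,"wz":0,"claw":0},{"tx":-6,"ty":0,"tz":-0.2,"wx":0,"wy":0,"wz":0,"claw":0},{"tx":-7.2,"ty":0,"tz":-0.2,"wx":0,"wy":0,"wz":0,"claw":0},{"tx":-8.4,"ty":0,"tz":-0.2,"wx":0,"wy":0,"wz":0,"claw":0},{"tx":-9.6,"ty":0,"tz":-0.2,"wx":0,"wy":0,"wz":0,"claw":0},{"tx":-10.8,"ty":0,"tz":-0.2,"wx":0,"wy":0,"wz":0,"claw":0},{"tx":-12,"ty":0,"tz":-0.2,"wx":0,"wy":0,"wz":0,"claw":0},{"tx":-13,"ty":0,"tz":-0.2,"wx":0,"wy":0,"wz":0,"claw":0}]'
python3 -c "
from h import *
st()
im,d=vision.get_image('scene'); cv2.imwrite('pics/s3.png',im)"
```

```text
clock: 6.0
position: [0.5409, 0.0941, 0.2241]
ee_rot: [2.165, 2.276, -0.0]
force: [0.4, 1.3, 0.7]
width: 0.007
t 6.0 p [0.5409 0.0941 0.2241] box [-0.1913  0.0009  0.2241] z [-0. -0. -1.] y [ 0.999  0.05  -0.   ] F [0.41 1.27 0.66] w 0.007
q [ 0.21  0.38 -0.64  1.7   0.25  1.14 -0.45]
```

View pics/s3.png

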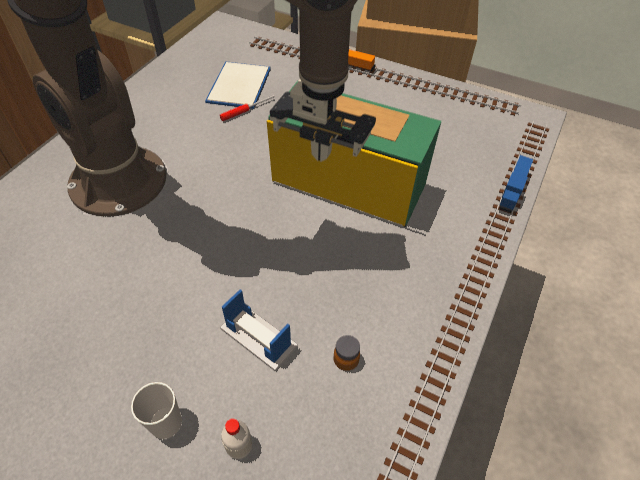

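Run:
```python
from h import *
st()
im,d=vision.get_image('scene');P=cloud('scene',d)
hsv=cv2.cvtColor(im,cv2.COLOR_BGR2HSV)
yel=(hsv[...,0]>18)&(hsv[...,0]<32)&(hsv[...,1]>150)&(d>0)
Q=P[yel];Q=Q[(Q[:,1]>-.1)&(Q[:,1]<.3)&(Q[:,0]<.75)]
B=inbox(Q)
for z in np.arange(0,.25,.03):
    s=B[abs(B[:,2]-z)<.01]; 
    if len(s):print(z.round(2),len(s),np.percentile(s[:,0],[5,50,95]).round(4))
T=P[(abs(P[...,0]-.54)<.06)&(P[...,1]>.1)&(P[...,1]<.3)&(P[...,2]>.21)&(P[...,2]<.25)]
print(inbox(T)[::15].round(3))
cv2.imwrite('pics/s4.png',cv2.resize(im[60:240,230:470],None,fx=3,fy=3))
print(proj('scene',sensors.observe()['position']))
st()
```

```text
t 6.05 p [0.5412 0.0919 0.2239] box [-0.1935  0.0007  0.2239] z [-0.    -0.002 -1.   ] y [ 0.999  0.047 -0.   ] F [ 0.49 -2.2  -0.14] w 0.007
q [ 0.21  0.38 -0.64  1.71  0.25  1.14 -0.45]
0.0 47 [-0.0939 -0.0918 -0.0902]
0.03 745 [-0.0969 -0.0942 -0.0914]
0.06 793 [-0.0976 -0.0949 -0.0924]
0.09 828 [-0.098  -0.0957 -0.0931]
0.12 875 [-0.099  -0.0963 -0.0937]
0.15 827 [-0.0996 -0.0972 -0.0945]
0.18 795 [-0.1002 -0.0979 -0.0955]
0.21 174 [-0.1009 -0.0968 -0.0924]
[[ 0.006  0.006  0.21 ]
 [-0.1   -0.01   0.224]
 [-0.101 -0.018  0.225]
 [-0.099  0.001  0.211]
 [-0.098 -0.017  0.214]]
[[320.64033332 162.21799256]]
t 6.1 p [0.5411 0.0933 0.2239] box [-0.1922  0.0007  0.2239] z [-0.    -0.001 -1.   ] y [ 0.999  0.047 -0.   ] F [-0.59 -0.05 -0.23] w 0.002
q [ 0.21  0.38 -0.64  1.7   0.25  1.14 -0.45]
```

View pics/s4.png

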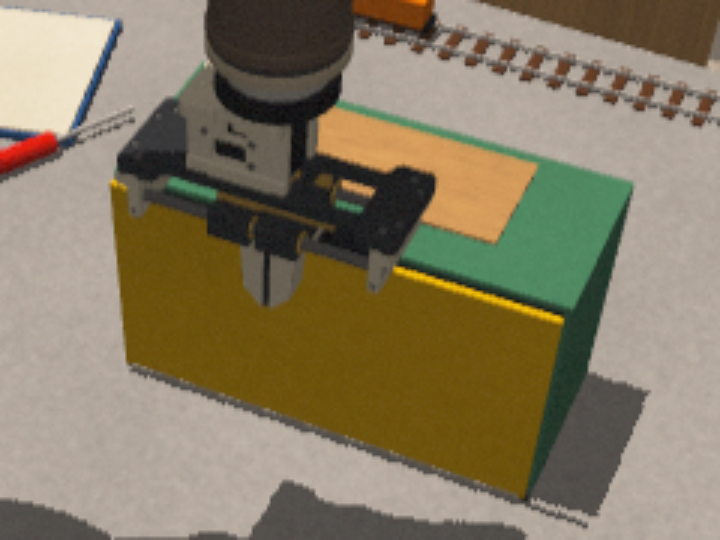

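Run:
```python
from h import *
s=sensors.observe()
im,d=vision.get_image('scene');P=cloud('scene',d)
p=s['position'];g=P[135:175,305:335].reshape(-1,3)
g=g[(abs(g[:,0]-p[0])<.04)&(abs(g[:,1]-p[1])<.04)&(g[:,2]>.15)]
o=g-p
for z in np.arange(-.02,.06,.005):
    q=o[abs(o[:,2]-z)<.0025]
    if len(q):print(z.round(3),len(q),q.min(0).round(3),q.max(0).round(3))
```

```text
0.015 11 [-0.004 -0.013  0.013] [ 0.007 -0.007  0.017]
0.02 26 [-0.016 -0.013  0.018] [ 0.013 -0.007  0.022]
0.025 30 [-0.017 -0.013  0.023] [0.017 0.012 0.027]
0.03 33 [-0.017 -0.014  0.028] [0.017 0.008 0.032]
0.035 34 [-0.017 -0.013  0.033] [0.018 0.009 0.037]
0.04 38 [-0.017 -0.014  0.038] [0.018 0.011 0.042]
0.045 37 [-0.018 -0.015  0.043] [0.019 0.01  0.047]
0.05 41 [-0.02  -0.015  0.048] [0.019 0.008 0.052]
0.055 40 [-0.018 -0.013  0.053] [0.019 0.007 0.057]
```

The depth cloud puts the fingertips 13 mm above the reported TCP, where they should be 14 mm below it. Next I'll check whether this depends on the gripper opening.

```bash
python3 -m handwheel '[{"tx":0,"ty":0,"tz":0,"wx":0,"wy":0,"wz":0,"claw":1},{"tx":0,"ty":0,"tz":0,"wx":0,"wy":0,"wz":0,"claw":1},{"tx":0,"ty":0,"tz":0,"wx":0,"wy":0,"wz":0,"claw":1},{"tx":0,"ty":0,"tz":0,"wx":0,"wy":0,"wz":0,"claw":1},{"tx":0,"ty":0,"tz":0,"wx":0,"wy":0,"wz":0,"claw":1},{"tx":0,"ty":0,"tz":0,"wx":0,"wy":0,"wz":0,"claw":1},{"tx":0,"ty":0,"tz":0,"wx":0,"wy":0,"wz":0,"claw":1},{"tx":0,"ty":0,"tz":0,"wx":0,"wy":0,"wz":0,"claw":1}]'
python3 - <<'E'
from h import *
s=sensors.observe()
im,d=vision.get_image('scene');P=cloud('scene',d)
cv2.imwrite('pics/s5.png',cv2.resize(im[60:240,230:470],None,fx=3,fy=3))
p=s['position'];g=P.reshape(-1,3)
g=g[(abs(g[:,0]-p[0])<.11)&(abs(g[:,1]-p[1])<.06)&(g[:,2]>.15)]
o=g-p
for z in np.arange(-.02,.16,.01):
    q=o[abs(o[:,2]-z)<.005]
    if len(q):print(z.round(3),len(q),q.min(0).round(3),q.max(0).round(3))
st()
E
```

```text
clock: 6.82
position: [0.5408, 0.0958, 0.2241]
ee_rot: [2.165, 2.276, -0.0]
force: [-0.1, 0.1, 0.1]
width: 0.535
0.01 9 [-0.029 -0.012  0.011] [0.029 0.003 0.015]
0.02 54 [-0.039 -0.014  0.015] [0.04  0.005 0.025]
0.03 79 [-0.039 -0.015  0.025] [0.042 0.012 0.035]
0.04 98 [-0.043 -0.015  0.035] [0.043 0.009 0.045]
0.05 91 [-0.042 -0.015  0.045] [0.043 0.013 0.055]
0.06 50 [-0.042 -0.015  0.055] [0.043 0.01  0.065]
0.07 19 [-0.034 -0.015  0.065] [-0.025  0.01   0.075]
0.08 111 [-0.083 -0.042  0.076] [0.088 0.038 0.085]
0.09 362 [-0.085 -0.043  0.085] [0.089 0.028 0.095]
0.1 571 [-0.089 -0.043  0.095] [0.095 0.038 0.105]
0.11 361 [-0.091 -0.045  0.105] [0.097 0.037 0.115]
0.12 1344 [-0.096 -0.043  0.115] [0.096 0.04  0.125]
0.13 244 [-0.05  -0.029  0.125] [0.019 0.027 0.135]
0.14 170 [-0.049 -0.026  0.135] [0.019 0.026 0.145]
0.15 183 [-0.049 -0.029  0.145] [0.018 0.024 0.155]
t 6.87 p [0.5408 0.0957 0.2241] box [-0.1897  0.0009  0.2241] z [-0. -0. -1.] y [ 0.999  0.05  -0.   ] F [-0.42  0.24  0.15] w 0.581
q [ 0.2   0.38 -0.64  1.7   0.25  1.14 -0.46]
```

View pics/s5.png

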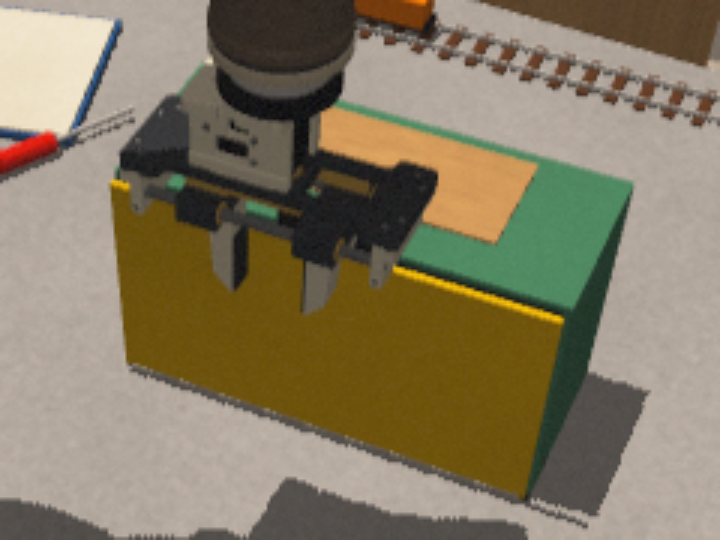

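```bash
python3 -m handwheel '[{"tx":0,"ty":0,"tz":-2.5,"wx":0,"wy":0,"wz":0,"claw":0},{"tx":4,"ty":0,"tz":-2.5,"wx":0,"wy":0,"wz":0,"claw":0},{"tx":8,"ty":0,"tz":-2.5,"wx":0,"wy":0,"wz":0,"claw":0},{"tx":12,"ty":0,"tz":-2.5,"wx":0,"wy":0,"wz":0,"claw":0},{"tx":13,"ty":0,"tz":-1.5,"wx":0,"wy":0,"wz":0,"claw":0},{"tx":13,"ty":0,"tz":0.5,"wx":0,"wy":0,"wz":0,"claw":0},{"tx":13,"ty":0,"tz":1.8,"wx":0,"wy":0,"wz":0,"claw":0},{"tx":13,"ty":0,"tz":2.1,"wx":0,"wy":0,"wz":0,"claw":0},{"tx":13,"ty":0,"tz":2.1,"wx":0,"wy":0,"wz":0,"claw":0}]'
python3 - <<'E'
from h import *
s=sensors.observe()
im,d=vision.get_image('scene')
cv2.imwrite('pics/s6.png',cv2.resize(im[30:210,230:470],None,fx=3,fy=3))
st()
E
```

```text
clock: 7.62
position: [0.5338, 0.225, 0.2022]
ee_rot: [-2.165, -2.276, 0.003]
force: [0.5, -0.3, 0.6]
width: 0.032
t 7.67 p [0.5344 0.2253 0.2032] box [-0.0599  0.0006  0.2032] z [-0. -0. -1.] y [ 0.999  0.05  -0.   ] F [ 0.65 -0.24 -0.28] w 0.011
q [-0.03  0.45 -0.65  1.66  0.3   1.13 -0.71]
```

View pics/s6.png

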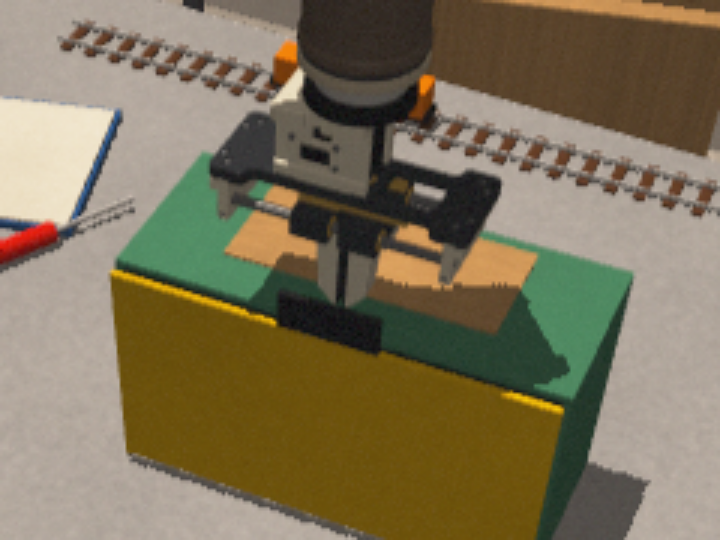

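The tip is now visibly behind the tab, at about crop (340,305). I'll draw the lid.

```bash
python3 -m handwheel '[{"tx":-1.4,"ty":0,"tz":0.2,"wx":0,"wy":0,"wz":0,"claw":0},{"tx":-2.8,"ty":0,"tz":0.3,"wx":0,"wy":0,"wz":0,"claw":0},{"tx":-4.2,"ty":0,"tz":0.4,"wx":0,"wy":0,"wz":0,"claw":0},{"tx":-5.6,"ty":0,"tz":0.5,"wx":0,"wy":0,"wz":0,"claw":0},{"tx":-7,"ty":0,"tz":0.5,"wx":0,"wy":0,"wz":0,"claw":0},{"tx":-8.4,"ty":0,"tz":0.5,"wx":0,"wy":0,"wz":0,"claw":0},{"tx":-9.8,"ty":0,"tz":0.5,"wx":0,"wy":0,"wz":0,"claw":0},{"tx":-11.2,"ty":0,"tz":0.5,"wx":0,"wy":0,"wz":0,"claw":0},{"tx":-12.6,"ty":0,"tz":0.5,"wx":0,"wy":0,"wz":0,"claw":0},{"tx":-14,"ty":0,"tz":0.5,"wx":0,"wy":0,"wz":0,"claw":0},{"tx":-15,"ty":0,"tz":0,"wx":0,"wy":0,"wz":0,"claw":0}]'
python3 - <<'E'
from h import *
s=sensors.observe()
im,d=vision.get_image('scene')
cv2.imwrite('pics/s7.png',im)
st()
E
```

```text
clock: 8.58
position: [0.5421, 0.0739, 0.2037]
ee_rot: [2.166, 2.274, -0.0]
force: [0.1, -0.7, 0.2]
width: 0.005
t 8.63 p [0.5429 0.0722 0.2049] box [-0.2133  0.      0.2049] z [ 0.002 -0.001 -1.   ] y [0.999 0.047 0.002] F [ 0.65 -2.41  0.79] w 0.002
q [ 0.24  0.39 -0.64  1.74  0.26  1.1  -0.43]
```

View pics/s7.png

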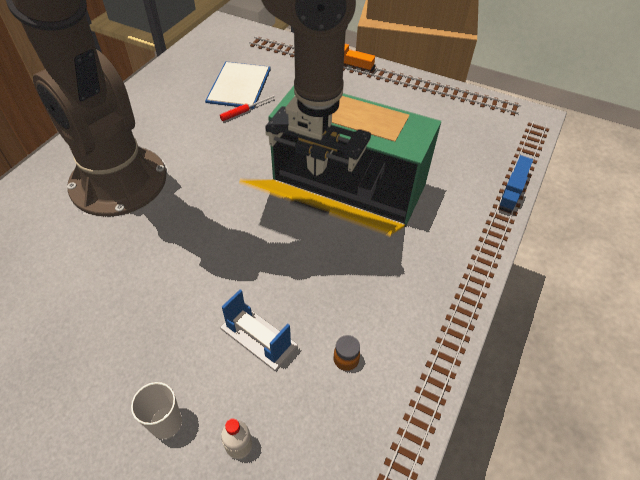

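The lid is falling open, and a dark wagon shows inside at about (372,175). I'll clear the view, tilting the hand and opening the gripper on the way.

```bash
python3 -c "
from h import *
plan(bx([-.32,.10,.22]),tool(3,40))"
python3 -m handwheel '[{"tx":-4,"ty":-4,"tz":0,"wx":0,"wy":7,"wz":0,"claw":1},{"tx":-10.7,"ty":-10,"tz":-1.5,"wx":0,"wy":40,"wz":0,"claw":1},{"tx":-10.7,"ty":-10,"tz":-1.5,"wx":0,"wy":40,"wz":0,"claw":1},{"tx":-10.7,"ty":-10,"tz":-1.5,"wx":0,"wy":40,"wz":0,"claw":1},{"tx":-10.7,"ty":-10,"tz":-1.5,"wx":0,"wy":40,"wz":0,"claw":1},{"tx":-10.7,"ty":-10,"tz":-1.5,"wx":0,"wy":40,"wz":0,"claw":1},{"tx":-10.7,"ty":-10,"tz":-1.5,"wx":0,"wy":40,"wz":0,"claw":1},{"tx":-10.7,"ty":-10,"tz":-1.5,"wx":0,"wy":40,"wz":0,"claw":1}]'
python3 - <<'E'
from h import *
im,d=vision.get_image('scene');P=cloud('scene',d)
np.save('pics/d8.npy',d)
cv2.imwrite('pics/s8.png',cv2.resize(im[60:300,200:480],None,fx=2.8,fy=2.5))
st()
B=inbox(P.reshape(-1,3)).reshape(P.shape)
m=(d>0)&(B[...,0]>-.085)&(B[...,0]<.07)&(abs(B[...,1])<.176)&(B[...,2]>-.01)&(B[...,2]<.19)
Q=B[m];print(len(Q))
H,xe,ye=np.histogram2d(Q[:,1],Q[:,2],bins=[np.arange(-.18,.181,.02),np.arange(-.01,.2,.015)])
print(ye.round(3));print(np.c_[xe[:-1].round(2),H].astype(object))
E
```

```text
t cm [-10.73  -9.93  -1.51] w deg [ 0.21 40.09 -0.28] rows 5.6
clock: 9.3
position: [0.4474, -0.0418, 0.2159]
ee_rot: [-1.772, -1.84, -0.65]
force: [-0.2, -0.7, -1.5]
width: 0.536
t 9.35 p [ 0.4475 -0.0396  0.2167] box [-0.3199  0.1012  0.2167] z [-0.03   0.645 -0.764] y [ 0.999  0.043 -0.003] F [ 0.23  1.   -0.16] w 0.582
q [ 1.02  0.51 -0.78  1.84 -0.33  1.18  0.48]
8321
[-0.01   0.005  0.02   0.035  0.05   0.065  0.08   0.095  0.11   0.125
  0.14   0.155  0.17   0.185  0.2  ]
[[-0.18 35.0 45.0 4.0 4.0 5.0 4.0 4.0 4.0 5.0 2.0 5.0 4.0 5.0 2.0]
 [-0.16 138.0 188.0 16.0 17.0 18.0 2.0 0.0 0.0 0.0 0.0 0.0 0.0 0.0 0.0]
 [-0.14 171.0 192.0 37.0 33.0 33.0 4.0 0.0 0.0 0.0 0.0 0.0 0.0 0.0 0.0]
 [-0.12 164.0 201.0 36.0 35.0 30.0 3.0 0.0 0.0 0.0 0.0 0.0 0.0 0.0 0.0]
 [-0.1 160.0 197.0 32.0 37.0 35.0 1.0 0.0 0.0 0.0 0.0 0.0 0.0 0.0 0.0]
 [-0.08 89.0 134.0 82.0 173.0 131.0 3.0 0.0 0.0 0.0 0.0 0.0 0.0 0.0 0.0]
 [-0.06 38.0 61.0 33.0 134.0 179.0 5.0 0.0 0.0 0.0 0.0 0.0 0.0 0.0 0.0]
 [-0.04 82.0 113.0 19.0 41.0 35.0 2.0 0.0 0.0 0.0 0.0 0.0 0.0 0.0 0.0]
 [-0.02 156.0 190.0 29.0 34.0 29.0 3.0 0.0 0.0 0.0 0.0 0.0 0.0 0.0 0.0]
 [-0.0 149.0 187.0 32.0 31.0 29.0 2.0 0.0 0.0 0.0 0.0 0.0 0.0 0.0 0.0]
 [0.02 144.0 199.0 27.0 35.0 28.0 3.0 0.0 0.0 0.0 0.0 0.0 0.0 0.0 0.0]
 [0.04 148.0 178.0 30.0 28.0 33.0 1.0 0.0 0.0 0.0 0.0 0.0 0.0 0.0 0.0]
 [0.06 150.0 184.0 31.0 29.0 35.0 1.0 0.0 0.0 0.0 0.0 0.0 0.0 0.0 0.0]
 [0.08 133.0 196.0 29.0 34.0 24.0 3.0 0.0 0.0 0.0 0.0 0.0 0.0 0.0 0.0]
 [0.1 126.0 186.0 30.0 32.0 29.0 1.0 0.0 0.0 0.0 0.0 0.0 0.0 0.0 0.0]
 [0.12 144.0 169.0 29.0 33.0 27.0 4.0 0.0 0.0 0.0 0.0 0.0 0.0 0.0 0.0]
 [0.14 148.0 167.0 26.0 34.0 29.0 2.0 0.0 0.0 0.0 0.0 0.0 0.0 0.0 0.0]
 [0.16 103.0 214.0 131.0 119.0 134.0 110.0 96.0 91.0 77.0 67.0 54.0 44.0
  25.0 4.0]]
```

View pics/s8.png

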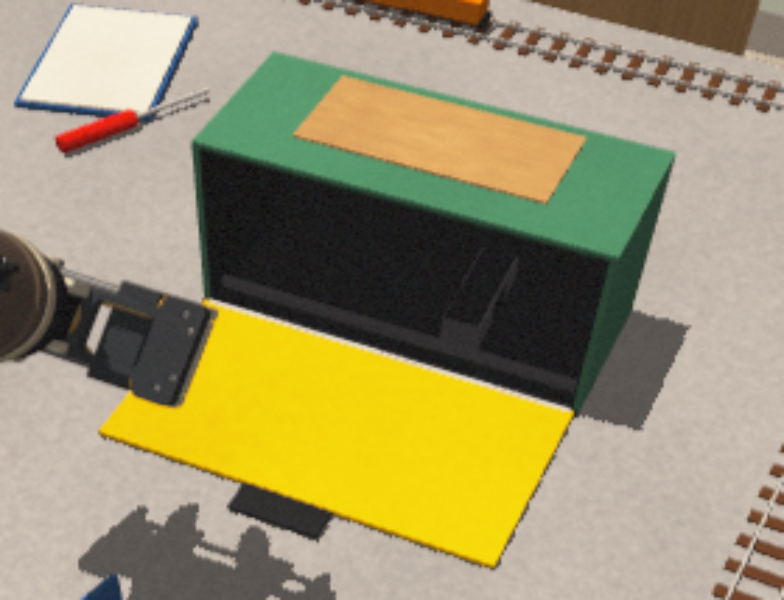

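The lid is open and flat, and the wagon shows at crop (480,300). Now I'll measure the wagon, and the hand's offset while it is tilted.

Run:
```python
from h import *
d=np.load('pics/d8.npy');P=cloud('scene',d);B=inbox(P.reshape(-1,3))[(d>0).ravel()]
m=(B[:,0]>-.075)&(B[:,0]<.056)&(abs(B[:,1])<.15)
Q=B[m]
top=Q[(Q[:,2]>.044)&(Q[:,2]<.062)&(Q[:,0]<.05)]
print("top pts",len(top),np.percentile(top,[2,50,98],axis=0).round(4))
for x in np.arange(-.06,.05,.01):
    t=top[abs(top[:,0]-x)<.005]
    if len(t)>3: print(x.round(3),len(t),t[:,1].min().round(4),t[:,1].max().round(4),np.median(t[:,2]).round(4))
fr=Q[(Q[:,0]<-.045)&(Q[:,2]>.018)&(Q[:,2]<.045)]
print("front",len(fr),np.percentile(fr,[2,50,98],axis=0).round(4))
# gripper in tool frame
s=sensors.observe();r=R.from_rotvec(s['ee_rot']);p=s['position']
W=P.reshape(-1,3)[(d>0).ravel()]
o=r.inv().apply(W-p); k=(np.abs(o[:,1])<.1)&(np.abs(o[:,0])<.05)&(o[:,2]<.03)&(o[:,2]>-.2)&(W[:,2]>.03);o=o[k]
for z in np.arange(-.2,.03,.01):
    q=o[abs(o[:,2]-z)<.005]
    if len(q):print(z.round(3),len(q),q.min(0).round(3),q.max(0).round(3))
```

```text
top pts 444 [[-0.0558 -0.0742  0.0445]
 [-0.0072 -0.0577  0.0502]
 [ 0.048  -0.0395  0.054 ]]
-0.06 15 -0.0761 -0.0458 0.0473
-0.05 52 -0.0754 -0.0408 0.0496
-0.04 37 -0.0758 -0.0404 0.0507
-0.03 42 -0.0755 -0.0403 0.05
-0.02 42 -0.0754 -0.0394 0.0502
-0.01 45 -0.0733 -0.0391 0.0504
0.0 38 -0.0744 -0.0391 0.0505
0.01 35 -0.0742 -0.0407 0.05
0.02 43 -0.0725 -0.038 0.0502
0.03 37 -0.0717 -0.0376 0.0508
0.04 35 -0.0721 -0.0376 0.0506
front 165 [[-0.0663 -0.1243  0.0182]
 [-0.0561 -0.0552  0.025 ]
 [-0.0495  0.1331  0.044 ]]
-0.19 113 [-0.036  0.016 -0.191] [ 0.03   0.038 -0.185]
-0.18 68 [-0.039  0.008 -0.185] [ 0.032  0.038 -0.175]
-0.17 11 [-0.041  0.011 -0.173] [ 0.032  0.017 -0.168]
-0.15 12 [-0.024  0.011 -0.153] [ 0.022  0.017 -0.146]
-0.14 33 [-0.026  0.01  -0.145] [ 0.022  0.017 -0.135]
-0.13 87 [-0.039  0.003 -0.135] [ 0.03   0.085 -0.125]
-0.12 1096 [-0.041  0.003 -0.125] [ 0.032  0.095 -0.115]
-0.11 128 [-0.04   0.007 -0.115] [ 0.033  0.095 -0.105]
-0.1 560 [-0.04  -0.019 -0.105] [ 0.032  0.093 -0.095]
-0.09 55 [-0.04  -0.027 -0.095] [ 0.033  0.087 -0.085]
-0.08 41 [-0.039 -0.028 -0.085] [ 0.03   0.087 -0.077]
```

```bash
cat >> h.py <<'E'
GO=.029  # grasp point lies this far behind reported TCP along tool z
def tcp(G,Rt): return np.asarray(G)+GO*Rt.as_matrix()[:,2]
E
python3 - <<'E'
from h import *
Rt=tool(5.2,40);G=bx([-.02,-.0568,.035]);T=tcp(G,Rt);zt=Rt.as_matrix()[:,2]
print("T",T,"z",zt)
plan(T-.20*zt,Rt)
st()
E
```

```text
T [0.58787941 0.28676421 0.01278471] z [-0.0582575   0.64014215 -0.76604444]
t cm [11.39 16.05 16.21] w deg [ 1.65 -0.21 -2.19] rows 6.1
t 9.35 p [ 0.4475 -0.0396  0.2167] box [-0.3199  0.1012  0.2167] z [-0.03   0.645 -0.764] y [ 0.999  0.043 -0.003] F [ 0.23  1.   -0.16] w 0.582
q [ 1.02  0.51 -0.78  1.84 -0.33  1.18  0.48]
```

```bash
python3 -m handwheel '[{"tx":2.8,"ty":4,"tz":3,"wx":1.6,"wy":-0.2,"wz":-2.2,"claw":1},{"tx":5.7,"ty":8,"tz":6,"wx":1.6,"wy":-0.2,"wz":-2.2,"claw":1},{"tx":8.5,"ty":12,"tz":10,"wx":1.6,"wy":-0.2,"wz":-2.2,"claw":1},{"tx":11.4,"ty":16,"tz":13,"wx":1.6,"wy":-0.2,"wz":-2.2,"claw":1},{"tx":11.4,"ty":16,"tz":16.2,"wx":1.6,"wy":-0.2,"wz":-2.2,"claw":1},{"tx":11.4,"ty":16,"tz":16.2,"wx":1.6,"wy":-0.2,"wz":-2.2,"claw":1},{"tx":11.4,"ty":16,"tz":16.2,"wx":1.6,"wy":-0.2,"wz":-2.2,"claw":1},{"tx":11.4,"ty":16,"tz":16.2,"wx":1.6,"wy":-0.2,"wz":-2.2,"claw":1}]'
python3 - <<'E'
from h import *
st()
Rt=tool(5.2,40);G=bx([-.02,-.0568,.035]);T=tcp(G,Rt)
plan(T,Rt)
im,d=vision.get_image('scene');cv2.imwrite('pics/s9.png',cv2.resize(im[60:300,200:480],None,fx=2.8,fy=2.5))
E
```

```text
clock: 10.02
position: [0.5967, 0.1693, 0.1685]
ee_rot: [-1.708, -1.903, -0.625]
force: [-1.0, -1.2, 0.3]
width: 0.997
t 10.02 p [0.5967 0.1693 0.1685] box [-0.1192 -0.0587  0.1685] z [-0.064  0.638 -0.768] y [0.994 0.106 0.005] F [-1.03 -1.15  0.3 ] w 0.997
q [ 0.52  0.7  -0.76  1.67 -0.29  0.94  0.17]
t cm [-0.94  0.29 19.51] w deg [-0.34  0.14  0.84] rows 4.7
```

View pics/s9.png

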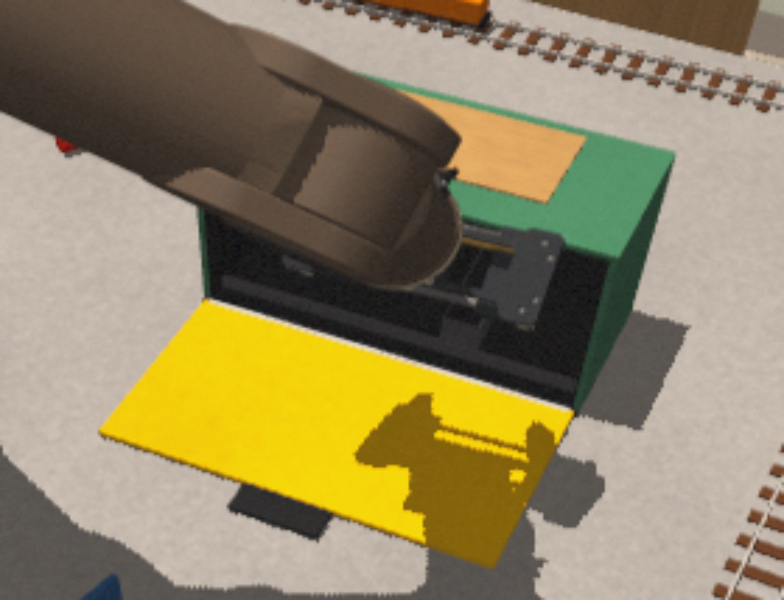

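```bash
python3 -m handwheel '[{"tx":-0.8,"ty":0.2,"tz":1.5,"wx":0,"wy":0,"wz":0.5,"claw":1},{"tx":-0.8,"ty":0.2,"tz":3.5,"wx":0,"wy":0,"wz":0.5,"claw":1},{"tx":-0.8,"ty":0.2,"tz":6,"wx":0,"wy":0,"wz":0.5,"claw":1},{"tx":-0.8,"ty":0.2,"tz":8.5,"wx":0,"wy":0,"wz":0.5,"claw":1},{"tx":-0.8,"ty":0.2,"tz":11,"wx":0,"wy":0,"wz":0.5,"claw":1},{"tx":-0.8,"ty":0.2,"tz":12,"wx":0,"wy":0,"wz":0.5,"claw":1},{"tx":-0.8,"ty":0.2,"tz":12,"wx":0,"wy":0,"wz":0.5,"claw":1},{"tx":-0.8,"ty":0.2,"tz":12,"wx":0,"wy":0,"wz":0.5,"claw":1}]'
python3 - <<'E'
from h import *
st()
Rt=tool(5.2,40);G=bx([-.02,-.0568,.035]);T=tcp(G,Rt)
plan(T,Rt)
im,d=vision.get_image('scene');cv2.imwrite('pics/s10.png',cv2.resize(im[60:300,200:480],None,fx=2.8,fy=2.5))
E
```

```text
clock: 10.73
position: [0.5935, 0.2328, 0.0709]
ee_rot: [-1.726, -1.889, -0.622]
force: [-0.3, -0.4, 0.4]
width: 1.001
t 10.73 p [0.5935 0.2328 0.0709] box [-0.0555 -0.0588  0.0709] z [-0.059  0.637 -0.769] y [ 0.996  0.09  -0.002] F [-0.32 -0.38  0.44] w 1.001
q [ 0.41  0.82 -0.74  1.75 -0.28  0.7   0.16]
t cm [ 0.45 -0.06  7.94] w deg [-0.06  0.24 -0.07] rows 1.9
```

View pics/s10.png

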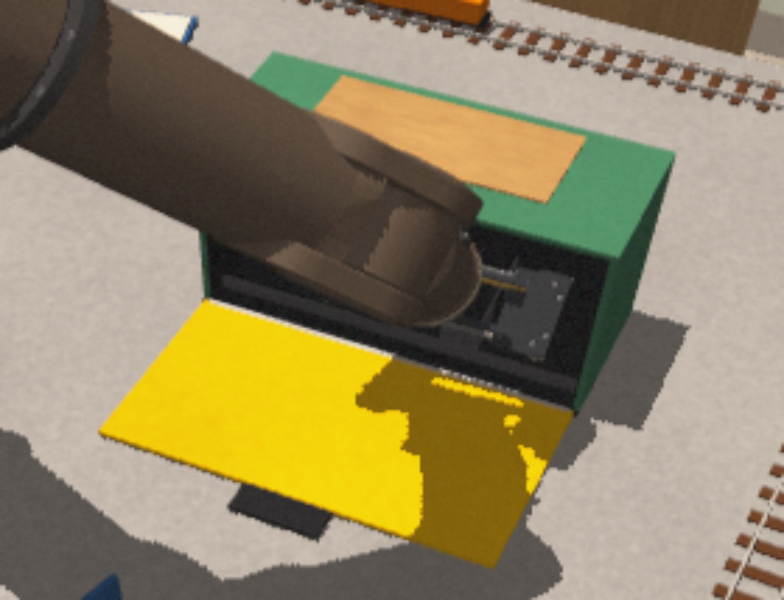

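```bash
python3 -m handwheel '[{"tx":0.4,"ty":0,"tz":1.5,"wx":0,"wy":0,"wz":0,"claw":1},{"tx":0.4,"ty":0,"tz":3,"wx":0,"wy":0,"wz":0,"claw":1},{"tx":0.4,"ty":0,"tz":4.5,"wx":0,"wy":0,"wz":0,"claw":1},{"tx":0.4,"ty":0,"tz":5.5,"wx":0,"wy":0,"wz":0,"claw":1},{"tx":0.4,"ty":0,"tz":6.2,"wx":0,"wy":0,"wz":0,"claw":1},{"tx":0.4,"ty":0,"tz":6.2,"wx":0,"wy":0,"wz":0,"claw":1}]'
python3 - <<'E'
from h import *
st()
Rt=tool(5.2,40);G=bx([-.02,-.0568,.035]);T=tcp(G,Rt)
plan(T,Rt)
E
```

```text
clock: 11.28
position: [0.5888, 0.2763, 0.0247]
ee_rot: [-1.725, -1.888, -0.621]
force: [0.3, 1.0, 0.2]
width: 0.998
t 11.28 p [0.5888 0.2763 0.0247] box [-0.0118 -0.0565  0.0247] z [-0.06   0.637 -0.768] y [ 0.996  0.091 -0.003] F [0.3  1.   0.17] w 0.998
q [ 0.33  0.88 -0.73  1.78 -0.28  0.59  0.15]
t cm [0.04 0.   1.58] w deg [-0.13  0.2  -0.09] rows 0.4
```

```bash
python3 -m handwheel '[{"tx":0,"ty":0,"tz":0.5,"wx":0,"wy":0,"wz":0,"claw":1},{"tx":0,"ty":0,"tz":1,"wx":0,"wy":0,"wz":0,"claw":1},{"tx":0,"ty":0,"tz":1.4,"wx":0,"wy":0,"wz":0,"claw":1},{"tx":0,"ty":0,"tz":1.4,"wx":0,"wy":0,"wz":0,"claw":1}]'
python3 - <<'E'
from h import *
st()
E
```

```text
clock: 11.62
position: [0.5878, 0.2855, 0.0138]
ee_rot: [-1.725, -1.888, -0.621]
force: [-0.7, 0.8, 0.9]
width: 0.999
t 11.62 p [0.5878 0.2855 0.0138] box [-0.0027 -0.0559  0.0138] z [-0.061  0.637 -0.768] y [ 0.996  0.091 -0.003] F [-0.67  0.81  0.86] w 0.999
q [ 0.31  0.9  -0.72  1.78 -0.28  0.56  0.15]
```

No contact, so the tool-length offset holds. I'll close on the wagon.

```bash
python3 -m handwheel '[{"tx":0,"ty":0,"tz":0,"wx":0,"wy":0,"wz":0,"claw":0},{"tx":0,"ty":0,"tz":0,"wx":0,"wy":0,"wz":0,"claw":0},{"tx":0,"ty":0,"tz":0,"wx":0,"wy":0,"wz":0,"claw":0},{"tx":0,"ty":0,"tz":0,"wx":0,"wy":0,"wz":0,"claw":0},{"tx":0,"ty":0,"tz":0,"wx":0,"wy":0,"wz":0,"claw":0},{"tx":0,"ty":0,"tz":0,"wx":0,"wy":0,"wz":0,"claw":0},{"tx":0,"ty":0,"tz":0,"wx":0,"wy":0,"wz":0,"claw":0},{"tx":0,"ty":0,"tz":0,"wx":0,"wy":0,"wz":0,"claw":0},{"tx":0,"ty":0,"tz":0,"wx":0,"wy":0,"wz":0,"claw":0},{"tx":0,"ty":0,"tz":0,"wx":0,"wy":0,"wz":0,"claw":0}]' 45
python3 - <<'E'
from h import *
st()
E
```

```text
clock: 12.45
position: [0.5882, 0.2851, 0.0142]
ee_rot: [-1.725, -1.888, -0.622]
force: [0.5, 0.5, 0.2]
width: 0.389
t 12.45 p [0.5882 0.2851 0.0142] box [-0.003  -0.0564  0.0142] z [-0.06   0.637 -0.768] y [ 0.996  0.091 -0.002] F [0.52 0.54 0.23] w 0.389
q [ 0.32  0.9  -0.72  1.78 -0.28  0.56  0.15]
```

```bash
python3 -m handwheel '[{"tx":0.5,"ty":0,"tz":-0.6,"wx":0,"wy":0,"wz":0,"claw":0},{"tx":1,"ty":0,"tz":-1.2,"wx":0,"wy":0,"wz":0,"claw":0},{"tx":1,"ty":0,"tz":-1.2,"wx":0,"wy":0,"wz":0,"claw":0},{"tx":1,"ty":0,"tz":-1.2,"wx":0,"wy":0,"wz":0,"claw":0}]'
python3 - <<'E'
from h import *
st()
im,d=vision.get_image('scene');cv2.imwrite('pics/s11.png',cv2.resize(im[60:300,200:480],None,fx=2.8,fy=2.5))
E
```

```text
clock: 12.78
position: [0.5885, 0.2852, 0.0305]
ee_rot: [-1.725, -1.889, -0.623]
force: [-0.3, -0.2, -2.9]
width: 0.391
t 12.78 p [0.5885 0.2852 0.0305] box [-0.003  -0.0567  0.0305] z [-0.059  0.637 -0.769] y [ 0.996  0.091 -0.001] F [-0.31 -0.24 -2.86] w 0.391
q [ 0.32  0.87 -0.73  1.78 -0.28  0.58  0.14]
```

View pics/s11.png

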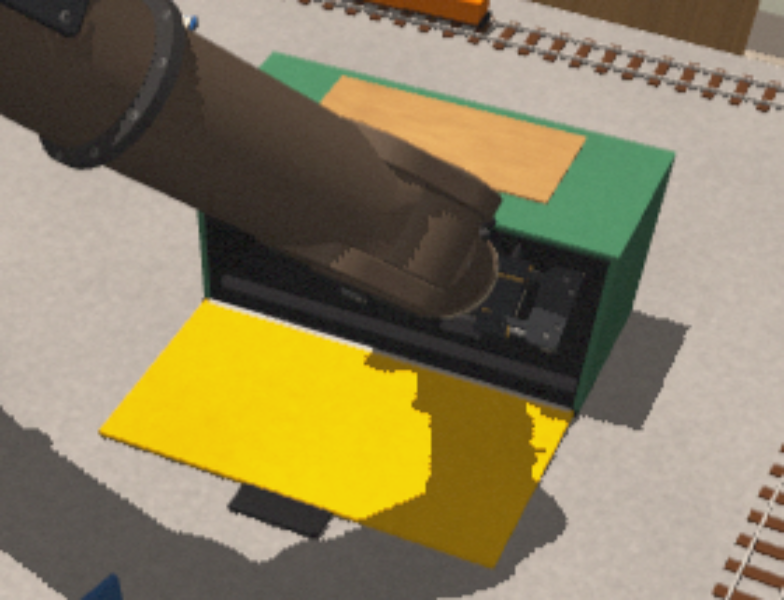

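```bash
python3 -m handwheel '[{"tx":-0.4,"ty":0,"tz":-1.1,"wx":0,"wy":0,"wz":0,"claw":0},{"tx":-1.1,"ty":0,"tz":-2.5,"wx":0,"wy":0,"wz":0,"claw":0},{"tx":-2.6,"ty":0,"tz":-4.7,"wx":0,"wy":0,"wz":0,"claw":0},{"tx":-4.9,"ty":0,"tz":-6.6,"wx":0,"wy":0,"wz":0,"claw":0},{"tx":-7.2,"ty":0,"tz":-8.5,"wx":0,"wy":0,"wz":0,"claw":0},{"tx":-9.5,"ty":0,"tz":-10.5,"wx":0,"wy":0,"wz":0,"claw":0},{"tx":-11.8,"ty":0,"tz":-12.4,"wx":0,"wy":0,"wz":0,"claw":0},{"tx":-14.1,"ty":0,"tz":-14.3,"wx":0,"wy":0,"wz":0,"claw":0},{"tx":-14.1,"ty":0,"tz":-14.3,"wx":0,"wy":0,"wz":0,"claw":0},{"tx":-14.1,"ty":0,"tz":-14.3,"wx":0,"wy":0,"wz":0,"claw":0}]'
python3 - <<'E'
from h import *
st()
im,d=vision.get_image('scene');P=cloud('scene',d);cv2.imwrite('pics/s12.png',cv2.resize(im[60:300,200:480],None,fx=2.8,fy=2.5))
st()
E
```

```text
clock: 13.67
position: [0.6072, 0.0821, 0.0487]
ee_rot: [-1.732, -1.885, -0.622]
force: [-0.0, 0.8, -3.4]
width: 0.393
t 13.67 p [0.6072 0.0821 0.0487] box [-0.2067 -0.0647  0.0487] z [-0.057  0.636 -0.769] y [ 0.996  0.086 -0.003] F [-0.05  0.81 -3.44] w 0.393
q [ 0.61  0.87 -0.7   1.67 -0.22  0.87  0.31]
t 13.72 p [0.6065 0.0846 0.0493] box [-0.2043 -0.0641  0.0493] z [-0.059  0.637 -0.768] y [ 0.996  0.089 -0.003] F [-0.34  0.51 -3.58] w 0.391
q [ 0.6   0.87 -0.7   1.68 -0.22  0.87  0.31]
```

View pics/s12.png

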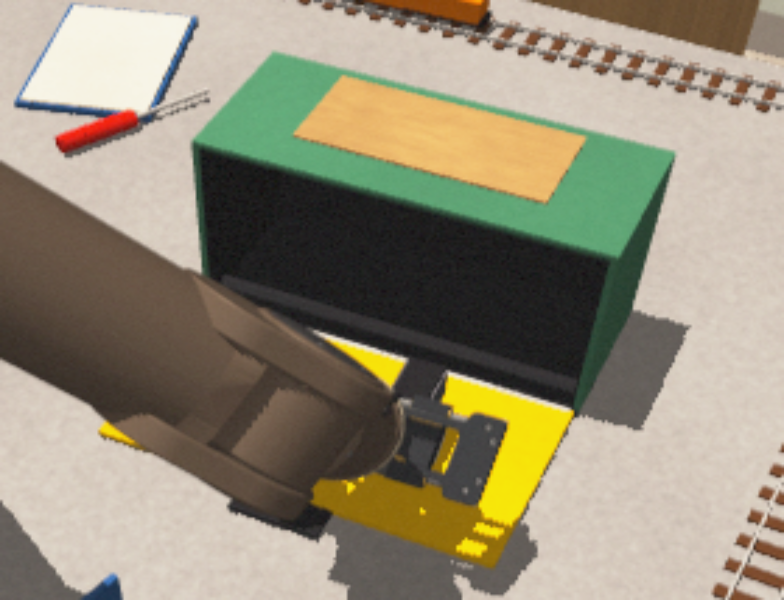

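```bash
python3 -m handwheel '[{"tx":-0.6,"ty":0,"tz":0.8,"wx":0,"wy":0,"wz":0,"claw":0},{"tx":-1.2,"ty":0,"tz":1.4,"wx":0,"wy":0,"wz":0,"claw":0},{"tx":-1.6,"ty":0,"tz":1.9,"wx":0,"wy":0,"wz":0,"claw":0},{"tx":-1.8,"ty":0,"tz":2.1,"wx":0,"wy":0,"wz":0,"claw":0},{"tx":-1.8,"ty":0,"tz":2.1,"wx":0,"wy":0,"wz":0,"claw":0},{"tx":-1.9,"ty":0,"tz":2.3,"wx":0,"wy":0,"wz":0,"claw":0},{"tx":-1.9,"ty":0,"tz":2.3,"wx":0,"wy":0,"wz":0,"claw":0}]'
python3 - <<'E'
from h import *
st()
E
```

```text
clock: 14.3
position: [0.6062, 0.0866, 0.0194]
ee_rot: [-1.725, -1.888, -0.622]
force: [-0.7, -0.6, -2.9]
width: 0.392
t 14.3 p [0.6062 0.0866 0.0194] box [-0.2022 -0.0639  0.0194] z [-0.06   0.637 -0.768] y [ 0.996  0.091 -0.002] F [-0.71 -0.57 -2.91] w 0.392
q [ 0.59  0.92 -0.69  1.68 -0.21  0.82  0.33]
```

Still carrying 2.9 N. I'll lower a few mm more.

```bash
python3 -m handwheel '[{"tx":-0.1,"ty":0,"tz":0.15,"wx":0,"wy":0,"wz":0,"claw":0},{"tx":-0.2,"ty":0,"tz":0.25,"wx":0,"wy":0,"wz":0,"claw":0},{"tx":-0.25,"ty":0,"tz":0.3,"wx":0,"wy":0,"wz":0,"claw":0},{"tx":-0.25,"ty":0,"tz":0.3,"wx":0,"wy":0,"wz":0,"claw":0}]'
python3 - <<'E'
from h import *
st()
E
```

```text
clock: 14.63
position: [0.6064, 0.0863, 0.0162]
ee_rot: [-1.725, -1.888, -0.622]
force: [-0.7, -1.8, 1.5]
width: 0.393
t 14.63 p [0.6064 0.0863 0.0162] box [-0.2025 -0.0641  0.0162] z [-0.06   0.637 -0.768] y [ 0.996  0.091 -0.002] F [-0.66 -1.81  1.46] w 0.393
q [ 0.59  0.92 -0.69  1.68 -0.2   0.82  0.33]
```

```bash
python3 -m handwheel '[{"tx":0,"ty":0,"tz":0,"wx":0,"wy":0,"wz":0,"claw":1},{"tx":0,"ty":0,"tz":0,"wx":0,"wy":0,"wz":0,"claw":1},{"tx":0,"ty":0,"tz":0,"wx":0,"wy":0,"wz":0,"claw":1},{"tx":0,"ty":0,"tz":0,"wx":0,"wy":0,"wz":0,"claw":1},{"tx":0,"ty":0,"tz":-1,"wx":0,"wy":0,"wz":0,"claw":1},{"tx":0,"ty":0,"tz":-3,"wx":0,"wy":0,"wz":0,"claw":1},{"tx":0,"ty":0,"tz":-6,"wx":0,"wy":0,"wz":0,"claw":1},{"tx":0,"ty":0,"tz":-10,"wx":0,"wy":0,"wz":0,"claw":1},{"tx":0,"ty":0,"tz":-14,"wx":0,"wy":0,"wz":0,"claw":1},{"tx":0,"ty":0,"tz":-18,"wx":0,"wy":0,"wz":0,"claw":1},{"tx":0,"ty":0,"tz":-20,"wx":0,"wy":-7,"wz":0,"claw":1},{"tx":0,"ty":0,"tz":-22,"wx":0,"wy":-14,"wz":0,"claw":1}]'
python3 - <<'E'
from h import *
st()
for cam in('scene','top'):
    im,d=vision.get_image(cam);cv2.imwrite(f'pics/{cam}13.png',im);np.save(f'pics/{cam}13.npy',d)
plan([.6064,-.02,.25],tool(5.2))
E
```

```text
clock: 15.63
position: [0.6203, -0.0601, 0.1855]
ee_rot: [-1.885, -2.046, -0.424]
force: [0.3, 0.9, -0.4]
width: 0.999
t 15.63 p [ 0.6203 -0.0601  0.1855] box [-0.3495 -0.0703  0.1855] z [-0.037  0.429 -0.903] y [ 0.997  0.082 -0.002] F [ 0.28  0.86 -0.38] w 0.999
q [ 0.64  0.65 -0.62  1.48 -0.08  1.2   0.22]
t cm [ 5.46 -1.26 -3.82] w deg [  0.44 -25.42   0.31] rows 3.6
```

View pics/top13.png

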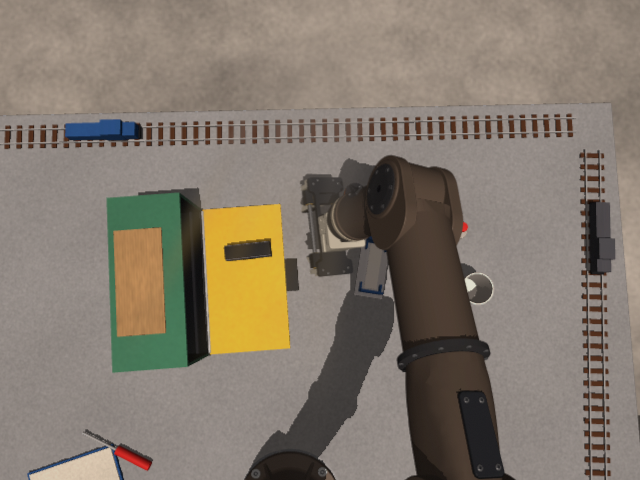

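View pics/scene13.png

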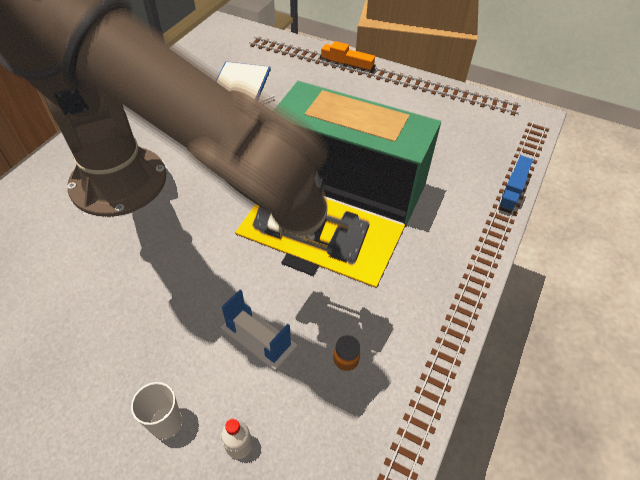

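The top view shows the wagon upright on the yellow lid, spanning (225–272, 240–260).

Run:
```python
from h import *
d=np.load('pics/top13.npy');P=cloud('top',d)
im=cv2.imread('pics/top13.png')
sub=np.zeros(d.shape,bool);sub[225:275,210:285]=True
m=sub&(d>0)&(P[...,2]>.045)&(P[...,2]<.07)
Q=P[m];print(len(Q),np.median(Q[:,2]))
rr=cv2.minAreaRect(Q[:,:2].astype(np.float32)*1000);print(rr,Q[:,:2].mean(0))
c=np.cov(Q[:,:2].T);w,v=np.linalg.eigh(c);print(np.degrees(np.arctan2(v[1,1],v[0,1])))
# dark color too
dk=sub&(im.max(2)<70);Q2=P[dk&(d>0)];print(len(Q2),np.percentile(Q2[:,2],[5,50,95]))
T=np.array([*(np.array(rr[0])/1000),.042]);Rt=tool(5,0)
print("pre");plan([T[0],T[1],.15],Rt)
```

```text
697 0.05380116166509996
((607.1337280273438, 89.03643798828125), (37.112640380859375, 110.61859893798828), 5.038501739501953) [0.60672738 0.08822149]
94.79055882893103
611 [0.04391911 0.05400376 0.05784636]
pre
t cm [10.96 -0.24  9.88] w deg [  0.39 -25.42   0.51] rows 3.6
```

```bash
python3 -m handwheel '[{"tx":3,"ty":0,"tz":0,"wx":0.4,"wy":-7,"wz":0.3,"claw":1},{"tx":6,"ty":-0.2,"tz":3,"wx":0.4,"wy":-14,"wz":0.4,"claw":1},{"tx":9,"ty":-0.2,"tz":6,"wx":0.4,"wy":-21,"wz":0.4,"claw":1},{"tx":11,"ty":-0.2,"tz":9.9,"wx":0.4,"wy":-25.4,"wz":0.5,"claw":1},{"tx":11,"ty":-0.2,"tz":9.9,"wx":0.4,"wy":-25.4,"wz":0.5,"claw":1},{"tx":11,"ty":-0.2,"tz":9.9,"wx":0.4,"wy":-25.4,"wz":0.5,"claw":1},{"tx":11,"ty":-0.2,"tz":9.9,"wx":0.4,"wy":-25.4,"wz":0.5,"claw":1}]'
python3 - <<'E'
from h import *
st()
im,d=vision.get_image('scene');cv2.imwrite('pics/s14.png',im)
st()
plan([.607,.0887,.009],tool(4.9))
E
```

```text
clock: 16.32
position: [0.6033, 0.0902, 0.1433]
ee_rot: [-2.111, -2.308, 0.007]
force: [0.0, -0.8, -0.2]
width: 0.998
t 16.32 p [0.6033 0.0902 0.1433] box [-0.1985 -0.0612  0.1433] z [-0.013  0.006 -1.   ] y [ 0.996  0.089 -0.012] F [ 0.04 -0.76 -0.16] w 0.998
q [ 0.09  0.53 -0.47  1.65  0.26  1.03 -0.37]
t 16.37 p [0.6042 0.0876 0.1436] box [-0.2011 -0.0619  0.1436] z [-0.012  0.005 -1.   ] y [ 0.996  0.085 -0.012] F [-0.21 -0.14 -0.25] w 1.001
q [ 0.09  0.53 -0.47  1.65  0.26  1.03 -0.37]
t cm [-0.    0.45 13.45] w deg [-0.67 -0.37 -0.02] rows 3.2
```

View pics/s14.png

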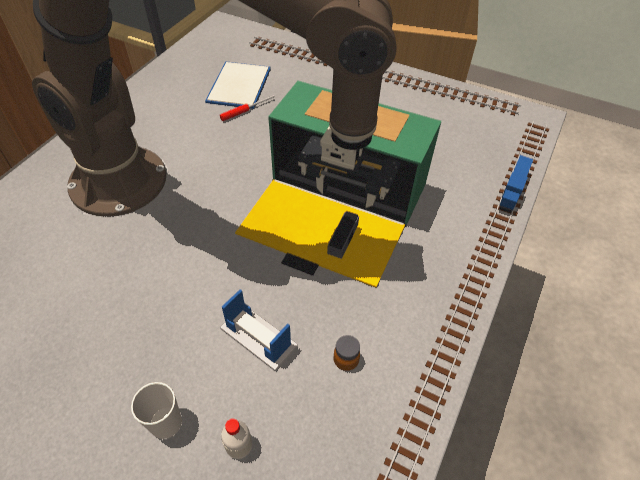

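The wagon stands upright on the lid at (343,233) with the open hand above it. I'll descend to grip it squarely.

```bash
python3 -m handwheel '[{"tx":0,"ty":0.3,"tz":3,"wx":-0.7,"wy":-0.4,"wz":0,"claw":1},{"tx":0,"ty":0.4,"tz":6,"wx":-0.7,"wy":-0.4,"wz":0,"claw":1},{"tx":0,"ty":0.4,"tz":9,"wx":-0.7,"wy":-0.4,"wz":0,"claw":1},{"tx":0,"ty":0.4,"tz":11.5,"wx":-0.7,"wy":-0.4,"wz":0,"claw":1},{"tx":0,"ty":0.4,"tz":13,"wx":-0.7,"wy":-0.4,"wz":0,"claw":1},{"tx":0,"ty":0.4,"tz":13.4,"wx":-0.7,"wy":-0.4,"wz":0,"claw":1},{"tx":0,"ty":0.4,"tz":13.4,"wx":-0.7,"wy":-0.4,"wz":0,"claw":1}]'
python3 - <<'E'
from h import *
st()
plan([.607,.0887,.009],tool(4.9))
E
```

```text
clock: 16.95
position: [0.6068, 0.0861, 0.0087]
ee_rot: [2.13, 2.309, -0.002]
force: [0.8, -0.5, 0.1]
width: 1.001
t 16.95 p [0.6068 0.0861 0.0087] box [-0.2027 -0.0645  0.0087] z [-0.001 -0.001 -1.   ] y [ 0.997  0.081 -0.001] F [ 0.83 -0.5   0.06] w 1.001
q [ 0.04  0.68 -0.4   1.77  0.37  0.77 -0.47]
t cm [ 0.25  0.04 -0.03] w deg [-0.04  0.05 -0.27] rows 0.1
```

```bash
python3 -m handwheel '[{"tx":0.25,"ty":0,"tz":0,"wx":0,"wy":0,"wz":-0.3,"claw":1},{"tx":0.25,"ty":0,"tz":0,"wx":0,"wy":0,"wz":-0.3,"claw":0},{"tx":0.25,"ty":0,"tz":0,"wx":0,"wy":0,"wz":-0.3,"claw":0},{"tx":0.25,"ty":0,"tz":0,"wx":0,"wy":0,"wz":-0.3,"claw":0},{"tx":0.25,"ty":0,"tz":0,"wx":0,"wy":0,"wz":-0.3,"claw":0},{"tx":0.25,"ty":0,"tz":0,"wx":0,"wy":0,"wz":-0.3,"claw":0},{"tx":0.25,"ty":0,"tz":0,"wx":0,"wy":0,"wz":-0.3,"claw":0},{"tx":0.25,"ty":0,"tz":0,"wx":0,"wy":0,"wz":-0.3,"claw":0},{"tx":0.25,"ty":0,"tz":0,"wx":0,"wy":0,"wz":-0.3,"claw":0},{"tx":0.25,"ty":0,"tz":0,"wx":0,"wy":0,"wz":-0.3,"claw":0},{"tx":0.25,"ty":0,"tz":0,"wx":0,"wy":0,"wz":-0.3,"claw":0}]' 45
python3 - <<'E'
from h import *
st()
p=sensors.observe()['position']
for j in(80,-100): plan([CO[0],CO[1],.19],tool(j))
E
```

```text
clock: 17.87
position: [0.6066, 0.091, 0.0093]
ee_rot: [2.12, 2.318, 0.001]
force: [-0.7, -0.4, 0.5]
width: 0.388
t 17.87 p [0.6066 0.091  0.0093] box [-0.1979 -0.0645  0.0093] z [ 0.001 -0.    -1.   ] y [0.996 0.089 0.001] F [-0.74 -0.4   0.46] w 0.388
q [ 0.04  0.68 -0.41  1.77  0.37  0.77 -0.47]
t cm [-30.11  -7.11 -18.07] w deg [ 4.000e-02  4.000e-02 -7.489e+01] rows 10.5
t cm [-30.11  -7.11 -18.07] w deg [ 5.0000e-02 -4.0000e-02  1.0511e+02] rows 14.7
```

```bash
python3 -m handwheel '[{"tx":0,"ty":0,"tz":-1.5,"wx":0,"wy":0,"wz":0,"claw":0},{"tx":0,"ty":0,"tz":-4,"wx":0,"wy":0,"wz":0,"claw":0},{"tx":0,"ty":0,"tz":-7,"wx":0,"wy":0,"wz":0,"claw":0},{"tx":0,"ty":0,"tz":-10.5,"wx":0,"wy":0,"wz":0,"claw":0},{"tx":-2,"ty":-0.5,"tz":-14,"wx":0,"wy":0,"wz":-5,"claw":0},{"tx":-5,"ty":-1.2,"tz":-17,"wx":0,"wy":0,"wz":-11,"claw":0},{"tx":-8.5,"ty":-2,"tz":-18,"wx":0,"wy":0,"wz":-18,"claw":0},{"tx":-12,"ty":-2.8,"tz":-18,"wx":0,"wy":0,"wz":-25,"claw":0},{"tx":-15.5,"ty":-3.7,"tz":-18,"wx":0,"wy":0,"wz":-32,"claw":0},{"tx":-19,"ty":-4.5,"tz":-18,"wx":0,"wy":0,"wz":-39,"claw":0},{"tx":-22.5,"ty":-5.3,"tz":-18,"wx":0,"wy":0,"wz":-46,"claw":0},{"tx":-26,"ty":-6.1,"tz":-18,"wx":0,"wy":0,"wz":-53,"claw":0}]'
python3 - <<'E'
from h import *
st()
plan([CO[0],CO[1],.19],tool(80))
E
```

```text
clock: 18.87
position: [0.5678, -0.1752, 0.189]
ee_rot: [0.854, 3.023, -0.0]
force: [0.5, -0.1, -2.9]
width: 0.39
t 18.87 p [ 0.5678 -0.1752  0.189 ] box [-0.4616 -0.0119  0.189 ] z [ 0. -0. -1.] y [0.523 0.852 0.   ] F [ 0.52 -0.12 -2.87] w 0.39
q [ 0.67  0.5  -0.67  1.64  0.34  1.12  0.93]
t cm [-1.63 -3.69 -0.1 ] w deg [-0.000e+00  2.000e-02 -2.154e+01] rows 3.0
```

```bash
python3 -m handwheel '[{"tx":-0.5,"ty":-1,"tz":0,"wx":0,"wy":0,"wz":-7,"claw":0},{"tx":-1,"ty":-2.4,"tz":0,"wx":0,"wy":0,"wz":-14,"claw":0},{"tx":-1.6,"ty":-3.7,"tz":0,"wx":0,"wy":0,"wz":-21.5,"claw":0},{"tx":-1.6,"ty":-3.7,"tz":0,"wx":0,"wy":0,"wz":-21.5,"claw":0},{"tx":-1.6,"ty":-3.7,"tz":0,"wx":0,"wy":0,"wz":-21.5,"claw":0},{"tx":-1.6,"ty":-3.7,"tz":0,"wx":0,"wy":0,"wz":-21.5,"claw":0}]'
python3 - <<'E'
from h import *
st()
plan([CO[0],CO[1],.19],tool(80))
for cam in('scene',):
    im,d=vision.get_image(cam);cv2.imwrite(f'pics/{cam}15.png',cv2.resize(im[180:420,140:460],None,fx=2.5,fy=2.5));np.save(f'pics/{cam}15.npy',d)
    P=cloud(cam,d)
    s=sensors.observe();o=R.from_rotvec(s['ee_rot']).inv().apply((P-s['position']).reshape(-1,3))
    o=o[(np.abs(o[:,0])<.08)&(np.abs(o[:,1])<.03)&(o[:,2]>-.06)&(o[:,2]<.06)]
    for z in np.arange(-.06,.06,.008):
        q=o[abs(o[:,2]-z)<.004]
        if len(q):print(z.round(3),len(q),q.min(0).round(4),q.max(0).round(4))
st()
E
```

```text
clock: 19.37
position: [0.5627, -0.2124, 0.189]
ee_rot: [0.288, 3.128, 0.002]
force: [0.2, 0.7, -2.7]
width: 0.392
t 19.37 p [ 0.5627 -0.2124  0.189 ] box [-0.4985 -0.0048  0.189 ] z [ 0.001  0.001 -1.   ] y [0.183 0.983 0.001] F [ 0.2   0.75 -2.7 ] w 0.392
q [ 0.78  0.53 -0.76  1.62  0.39  1.15  1.32]
t cm [-0.02 -0.28 -0.1 ] w deg [ 0.06  0.03 -0.52] rows 0.1
-0.06 7 [-0.0026  0.0174 -0.0599] [ 0.0047  0.0198 -0.0562]
-0.052 21 [-0.012   0.0162 -0.0559] [ 0.0082  0.028  -0.0481]
-0.044 459 [-0.0579 -0.0176 -0.0469] [ 0.013   0.0297 -0.0401]
-0.036 153 [-0.0571 -0.0269 -0.04  ] [ 0.0113  0.0292 -0.0321]
-0.028 112 [-0.057  -0.0298 -0.0319] [-0.0092  0.0298 -0.024 ]
-0.02 95 [-0.0571 -0.0287 -0.024 ] [-0.0095  0.0276 -0.016 ]
-0.012 84 [-0.0576 -0.0231 -0.016 ] [-0.0092  0.016  -0.0082]
-0.004 10 [-0.0564 -0.0183 -0.0079] [-0.0134  0.0125 -0.0043]
t 19.42 p [ 0.5629 -0.2121  0.1892] box [-0.4982 -0.005   0.1892] z [ 0.001  0.001 -1.   ] y [0.181 0.983 0.001] F [ 0.08  0.62 -3.77] w 0.391
q [ 0.78  0.53 -0.76  1.62  0.39  1.15  1.32]
```

View pics/scene15.png

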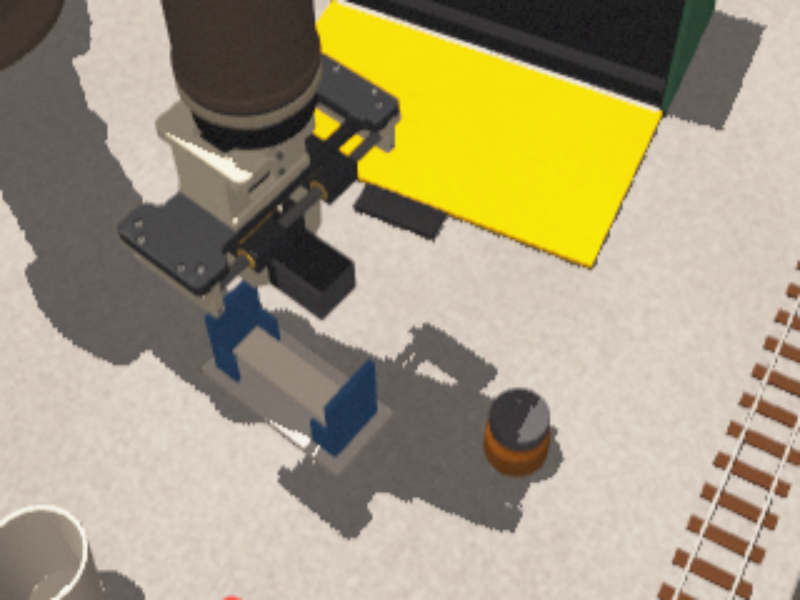

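Run:
```python
from h import *
plan([.5604,-.2149,.10],tool(80))
```

```text
t cm [ 0.2  -0.33  8.92] w deg [ 0.04  0.05 -0.46] rows 2.1
```

```bash
python3 -m handwheel '[{"tx":0.2,"ty":-0.3,"tz":1,"wx":0,"wy":0,"wz":-0.4,"claw":0},{"tx":0.2,"ty":-0.3,"tz":3,"wx":0,"wy":0,"wz":-0.4,"claw":0},{"tx":0.2,"ty":-0.3,"tz":5,"wx":0,"wy":0,"wz":-0.4,"claw":0},{"tx":0.2,"ty":-0.3,"tz":7,"wx":0,"wy":0,"wz":-0.4,"claw":0},{"tx":0.2,"ty":-0.3,"tz":7.8,"wx":0,"wy":0,"wz":-0.4,"claw":0},{"tx":0.2,"ty":-0.3,"tz":7.8,"wx":0,"wy":0,"wz":-0.4,"claw":0},{"tx":0.2,"ty":-0.3,"tz":7.8,"wx":0,"wy":0,"wz":-0.4,"claw":0},{"tx":0.2,"ty":-0.3,"tz":7.8,"wx":0,"wy":0,"wz":-0.4,"claw":0}]'
python3 - <<'E'
from h import *
st()
plan([.5604,-.2149,.10],tool(80))
s=sensors.observe()
for cam in('scene',):
    im,d=vision.get_image(cam);cv2.imwrite(f'pics/{cam}16.png',cv2.resize(im[220:420,160:400],None,fx=3.2,fy=3))
    P=cloud(cam,d)
    Rt=R.from_rotvec(s['ee_rot']);o=Rt.inv().apply((P-s['position']).reshape(-1,3))
    e=o[(o[:,0]<-.05)&(o[:,0]>-.065)&(np.abs(o[:,1])<.015)&(o[:,2]>-.036)&(o[:,2]<-.01)];print("end face",len(e),np.median(e,0).round(4))
    e=o[(o[:,0]<-.025)&(o[:,0]>-.05)&(np.abs(o[:,1])<.03)&(o[:,2]>-.052)&(o[:,2]<-.038)];print("top y",len(e),np.percentile(e[:,1],[2,98]),np.median(e[:,2]))
    # blue stops in tool frame
    hsv=cv2.cvtColor(im,cv2.COLOR_BGR2HSV)
    bl=((hsv[...,0]>100)&(hsv[...,0]<125)&(hsv[...,1]>120)&(d>0)).ravel();W=P.reshape(-1,3)
    k=bl&(W[:,2]>.083)&(W[:,2]<.096)&(abs(W[:,0]-.56)<.1)&(abs(W[:,1]+.21)<.06)
    q=o[k]
    for t in(q[q[:,0]<0],q[q[:,0]>0]):
        if len(t):print("stop",len(t),np.percentile(t,[3,50,97],axis=0).round(4).tolist())
E
```

```text
clock: 20.08
position: [0.5613, -0.2156, 0.1125]
ee_rot: [0.273, 3.127, -0.0]
force: [-0.3, 1.1, -2.9]
width: 0.391
t 20.08 p [ 0.5613 -0.2156  0.1125] box [-0.5017 -0.0033  0.1125] z [ 0.003 -0.    -1.   ] y [0.173 0.985 0.   ] F [-0.34  1.13 -2.89] w 0.391
q [ 0.76  0.6  -0.72  1.71  0.46  1.    1.27]
t cm [0.11 0.05 1.25] w deg [0.01 0.16 0.03] rows 0.3
end face 80 [-0.0563 -0.0005 -0.023 ]
top y 221 [-0.01655772  0.01378899] -0.04312043535360917
stop 85 [[-0.0657, -0.0241, 0.0218], [-0.0636, -0.0018, 0.0248], [-0.0602, 0.0223, 0.0293]]
```

View pics/scene16.png

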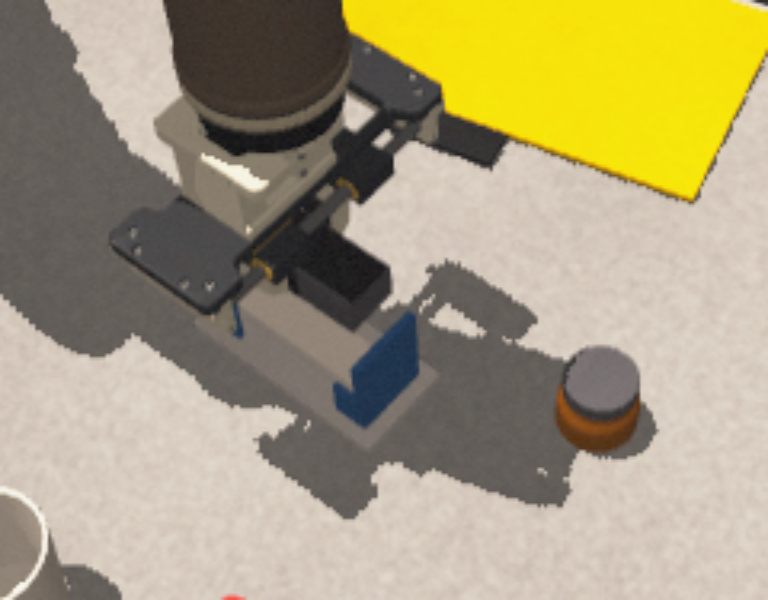

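The clearances are good: 4 mm between the wagon end and the stop, and centred laterally within 1 mm. I'll lower it.

```bash
python3 -m handwheel '[{"tx":0,"ty":0,"tz":1.5,"wx":0,"wy":0,"wz":0,"claw":0},{"tx":0,"ty":0,"tz":3,"wx":0,"wy":0,"wz":0,"claw":0},{"tx":0,"ty":0,"tz":4.5,"wx":0,"wy":0,"wz":0,"claw":0},{"tx":0,"ty":0,"tz":5.8,"wx":0,"wy":0,"wz":0,"claw":0},{"tx":0,"ty":0,"tz":6.8,"wx":0,"wy":0,"wz":0,"claw":0},{"tx":0,"ty":0,"tz":6.8,"wx":0,"wy":0,"wz":0,"claw":0},{"tx":0,"ty":0,"tz":6.8,"wx":0,"wy":0,"wz":0,"claw":0}]'
python3 -c "
from h import *
st()"
```

```text
clock: 20.72
position: [0.5606, -0.2158, 0.0434]
ee_rot: [0.273, 3.129, 0.0]
force: [-0.5, -0.2, -3.2]
width: 0.391
t 20.72 p [ 0.5606 -0.2158  0.0434] box [-0.5018 -0.0025  0.0434] z [ 0.001  0.    -1.   ] y [0.173 0.985 0.   ] F [-0.5  -0.2  -3.17] w 0.391
q [ 0.73  0.68 -0.67  1.77  0.53  0.88  1.22]
```

```bash
python3 -m handwheel '[{"tx":0,"ty":0,"tz":0.5,"wx":0,"wy":0,"wz":0,"claw":0},{"tx":0,"ty":0,"tz":1,"wx":0,"wy":0,"wz":0,"claw":0},{"tx":0,"ty":0,"tz":1.5,"wx":0,"wy":0,"wz":0,"claw":0},{"tx":0,"ty":0,"tz":2,"wx":0,"wy":0,"wz":0,"claw":0},{"tx":0,"ty":0,"tz":2.4,"wx":0,"wy":0,"wz":0,"claw":0},{"tx":0,"ty":0,"tz":2.4,"wx":0,"wy":0,"wz":0,"claw":0},{"tx":0,"ty":0,"tz":2.4,"wx":0,"wy":0,"wz":0,"claw":0}]'
python3 -c "
from h import *
st()"
```

```text
clock: 21.3
position: [0.5603, -0.2159, 0.0191]
ee_rot: [0.273, 3.129, 0.0]
force: [-0.1, 0.0, -1.3]
width: 0.39
t 21.3 p [ 0.5603 -0.2159  0.0191] box [-0.5019 -0.0023  0.0191] z [ 0.  0. -1.] y [0.173 0.985 0.   ] F [-0.08  0.02 -1.29] w 0.39
q [ 0.71  0.71 -0.65  1.78  0.56  0.84  1.19]
```

```bash
python3 -m handwheel '[{"tx":0,"ty":0,"tz":0.3,"wx":0,"wy":0,"wz":0,"claw":0},{"tx":0,"ty":0,"tz":0.6,"wx":0,"wy":0,"wz":0,"claw":0},{"tx":0,"ty":0,"tz":0.6,"wx":0,"wy":0,"wz":0,"claw":0},{"tx":0,"ty":0,"tz":0.6,"wx":0,"wy":0,"wz":0,"claw":0}]'
python3 -c "
from h import *
st()"
```

```text
clock: 21.63
position: [0.5607, -0.2159, 0.015]
ee_rot: [0.273, 3.128, -0.002]
force: [-6.7, 0.9, 17.8]
width: 0.387
t 21.63 p [ 0.5607 -0.2159  0.015 ] box [-0.5019 -0.0027  0.015 ] z [ 0.002 -0.001 -1.   ] y [ 0.173  0.985 -0.001] F [-6.7   0.9  17.81] w 0.387
q [ 0.71  0.71 -0.64  1.79  0.56  0.83  1.19]
```

Firm bottom at TCP z 0.015. I'll ease off 2 mm and check before opening.

```bash
python3 -m handwheel '[{"tx":0,"ty":0,"tz":-0.2,"wx":0,"wy":0,"wz":0,"claw":0.36},{"tx":0,"ty":0,"tz":-0.2,"wx":0,"wy":0,"wz":0,"claw":0.36},{"tx":0,"ty":0,"tz":-0.2,"wx":0,"wy":0,"wz":0,"claw":0.36}]'
python3 -c "
from h import *
st()
im,d=vision.get_image('scene');cv2.imwrite('pics/s17.png',cv2.resize(im[220:420,160:400],None,fx=3.2,fy=3))
P=cloud('scene',d);o=P.reshape(-1,3)-CO;c=np.radians(-10);M=np.array([[np.cos(c),np.sin(c),0],[-np.sin(c),np.cos(c),0],[0,0,1]]);q=o@M.T
k=(abs(q[:,0])<.065)&(abs(q[:,1])<.017)&(q[:,2]>.02)
for x in np.arange(-.06,.07,.01):
    t=q[k&(abs(q[:,0]-x)<.005)]
    if len(t):print(x.round(2),len(t),np.percentile(t[:,2],[5,50,95]).round(4))
"
```

```text
clock: 21.88
position: [0.5607, -0.2159, 0.0153]
ee_rot: [0.273, 3.128, 0.0]
force: [0.8, -0.1, -1.1]
width: 0.384
t 21.88 p [ 0.5607 -0.2159  0.0153] box [-0.5019 -0.0027  0.0153] z [ 0.002 -0.    -1.   ] y [0.173 0.985 0.   ] F [ 0.81 -0.06 -1.06] w 0.384
q [ 0.71  0.71 -0.64  1.79  0.56  0.83  1.19]
-0.06 94 [0.4906 0.5077 0.5159]
-0.05 120 [0.4844 0.5001 0.5068]
-0.04 139 [0.4744 0.4915 0.4999]
-0.03 152 [0.4703 0.4837 0.4914]
-0.02 163 [0.4656 0.4755 0.4828]
-0.01 238 [0.4422 0.4647 0.4731]
0.0 230 [0.0594 0.4436 0.4644]
0.01 168 [0.0567 0.4415 0.4438]
0.02 397 [0.0574 0.1456 0.441 ]
0.03 449 [0.0575 0.2035 0.4364]
0.04 1049 [0.059  0.3007 0.4248]
0.05 82 [0.0592 0.4097 0.4266]
0.06 274 [0.0259 0.0674 0.399 ]
```

View pics/s17.png

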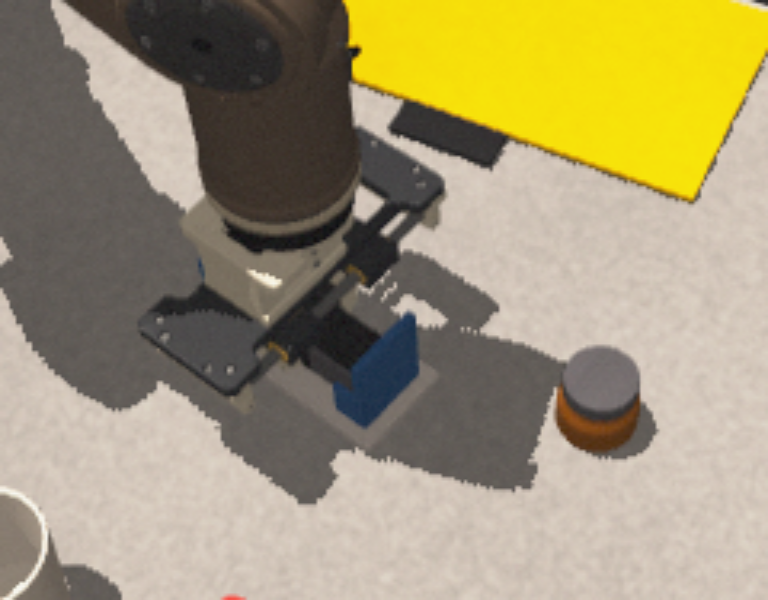

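The wagon top reads 0.057–0.059 m against an expected 0.060, so it is level and fully down. I'll let go and rise straight up.

```bash
python3 -m handwheel '[{"tx":0,"ty":0,"tz":0,"wx":0,"wy":0,"wz":0,"claw":0.45},{"tx":0,"ty":0,"tz":0,"wx":0,"wy":0,"wz":0,"claw":0.6},{"tx":0,"ty":0,"tz":0,"wx":0,"wy":0,"wz":0,"claw":0.8},{"tx":0,"ty":0,"tz":0,"wx":0,"wy":0,"wz":0,"claw":0.8},{"tx":0,"ty":0,"tz":0,"wx":0,"wy":0,"wz":0,"claw":0.8},{"tx":0,"ty":0,"tz":0,"wx":0,"wy":0,"wz":0,"claw":0.8},{"tx":0,"ty":0,"tz":-1,"wx":0,"wy":0,"wz":0,"claw":0.8},{"tx":0,"ty":0,"tz":-3,"wx":0,"wy":0,"wz":0,"claw":0.8},{"tx":0,"ty":0,"tz":-6,"wx":0,"wy":0,"wz":0,"claw":0.8},{"tx":0,"ty":0,"tz":-10,"wx":0,"wy":0,"wz":0,"claw":0.8},{"tx":0,"ty":0,"tz":-14,"wx":0,"wy":0,"wz":0,"claw":0.8}]'
python3 -m handwheel '[{"tx":4,"ty":0,"tz":-4,"wx":0,"wy":0,"wz":0,"claw":0.8},{"tx":7,"ty":0,"tz":-7,"wx":0,"wy":0,"wz":0,"claw":0.8},{"tx":10,"ty":0,"tz":-10,"wx":0,"wy":0,"wz":0,"claw":0.8},{"tx":13,"ty":0,"tz":-12,"wx":0,"wy":0,"wz":0,"claw":0.8},{"tx":16,"ty":0,"tz":-12,"wx":0,"wy":0,"wz":0,"claw":0.8},{"tx":16,"ty":0,"tz":-12,"wx":0,"wy":0,"wz":0,"claw":0.8},{"tx":16,"ty":0,"tz":-12,"wx":0,"wy":0,"wz":0,"claw":0.8}]'
python3 - <<'E'
from h import *
st()
for cam in('scene','top'):
    im,d=vision.get_image(cam);cv2.imwrite(f'pics/{cam}18.png',im)
    P=cloud(cam,d);o=P.reshape(-1,3)-CO;c=np.radians(-10);M=np.array([[np.cos(c),np.sin(c),0],[-np.sin(c),np.cos(c),0],[0,0,1]]);q=o@M.T
    k=(abs(q[:,0])<.065)&(abs(q[:,1])<.016)&(q[:,2]>.02)&(q[:,2]<.12)
    for x in np.arange(-.06,.07,.02):
        t=q[k&(abs(q[:,0]-x)<.005)]
        if len(t):print(cam,x.round(2),len(t),np.percentile(t[:,2],[5,50,95]).round(4))
    for l in('cup','glue','tin'):
        for r in nets.cut_out(l,cam)[:1]: print(l,r['uv'])
E
```

```text
clock: 22.85
position: [0.5597, -0.2154, 0.1571]
ee_rot: [-0.272, -3.13, -0.001]
force: [2.0, -0.8, 0.7]
width: 0.8
clock: 23.43
position: [0.4014, -0.1884, 0.2767]
ee_rot: [0.276, 3.127, -0.006]
force: [0.6, 0.2, -1.2]
width: 0.801
t 23.43 p [ 0.4014 -0.1884  0.2767] box [-0.4661  0.1551  0.2767] z [ 0.002 -0.004 -1.   ] y [ 0.175  0.985 -0.004] F [ 0.6   0.21 -1.25] w 0.801
q [ 1.09  0.18 -0.87  1.84  0.15  1.19  1.56]
scene -0.06 181 [0.0496 0.0731 0.0896]
scene -0.04 67 [0.0538 0.0584 0.061 ]
scene -0.02 75 [0.0544 0.0582 0.0609]
scene 0.0 72 [0.0545 0.0582 0.0609]
scene 0.02 74 [0.0546 0.0586 0.0612]
scene 0.04 75 [0.0562 0.0587 0.0614]
scene 0.06 236 [0.024  0.0633 0.0893]
cup [156.6, 408.1]
glue [233.8, 439.3]
tin [346.4, 351.7]
top -0.06 44 [0.0547 0.0899 0.0931]
top -0.04 57 [0.0557 0.06   0.0651]
top -0.02 57 [0.0552 0.0594 0.063 ]
top 0.0 56 [0.0556 0.0606 0.0645]
top 0.02 56 [0.0542 0.0594 0.0628]
top 0.04 55 [0.0554 0.0593 0.0645]
top 0.06 82 [0.0421 0.0775 0.0932]
cup [244.5, 277.2]
glue [452.5, 232.3]
tin [355.0, 196.9]
```

View pics/scene18.png

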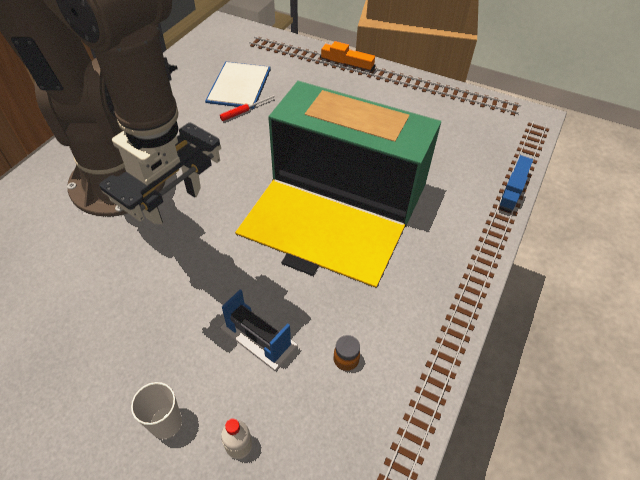

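View pics/top18.png

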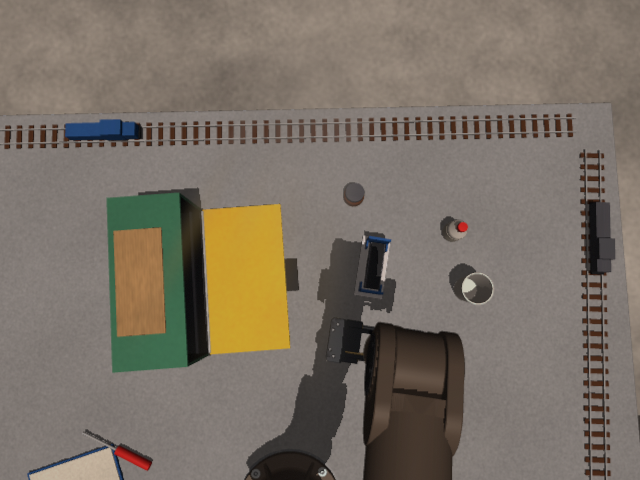

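The wagon sits level in the cradle at (258,328), the lid lies flat, and the cup, bottle and jar stand where they were. The top-view network's "cup" at (244,277) is a false find on the lid; in the picture the cup is at (478,288), unmoved. I'm handing in.

```bash
python3 -c "
from cell import arm
print(arm.sign_off())"
```

```text
the job is handed in; nothing more can be done
None
```

I drew the lid open by its tab, took the wagon from under the hood with the hand leaning 40 degrees, and set it on the lid in front of the box. I took it again squarely from above, lowered it into the cradle with the plate, let go and backed off. The job was handed in at about 23.5 s, with no verdict reported.

**Last checks:**
- The wagon's top is level at 58–60 mm above the bench in both cameras; 60 mm means the plate is fully down.
- The lid lies flat.
- The hand is well clear of the cradle.
- The cup, bottle and jar stand where they were.

**What failed or disagreed:**
- **Tool length:** The fingertips were seen about 27 mm further back along the tool than the stated geometry says. My first two tries at hooking the tab therefore passed over it. I corrected for this from the depth images.
- **Feeling for the wagon:** I did not need to. Once the lid was down, the scene camera's depth showed it.
- **Setting down:** The wrist briefly read about 18 N when the plate reached its stop. I eased off before letting go.
- **Cup in the top view:** The last network call put the cup on the lid, which the picture shows to be wrong.

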